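Fit the kiln's spare fuse into its spring clips

ROBOT

A 6-joint arm with a two-finger parallel gripper is mounted at the origin on the work surface. World frame = base frame: x ahead of the robot, y to its left, z up, the work surface at z = 0. Lengths are in m, angles in rad, forces in N, time in s.
With the tool pointing down it reaches from about 0.225 to 0.875 m from the base axis. Payload 3.4 kg.
Tool frame: the origin (TCP) lies at the very end of the fingers, on their centre line; the grasp point (between the pads) lies 19 mm behind it; z points along the fingers, y is the direction in which the jaws open and shut (so a half turn about z gives the same grasp; the last joint's range is limited). The gripper opens to 85 mm and grips with 20 to 120 N. Pads are 22 mm wide; open, the fingers measure 114 mm over their backs; the gripper's body (76 mm by 85 mm) begins 54 mm behind the grasp point. The pads swing forward as they close: fully open they stand 13 mm farther back than shut.
Start: joints at [1.102, 0.276, 1.505, -0, 1.361, -0.121], TCP at [0.196, 0.541, 0.231] pointing down, gripper open.
Joint ranges: [-2.89, 2.89], [-0.75, 2.08], [0.22, 2.7], [-1.18, 4.32], [0.11, 2.71], [-2.7, 2.7]. Speed limits (rad/s): [2.57, 2.57, 3.14, 3.14, 3.14, 3.14].

INTERFACE

Orientations are given as a unit quaternion [w, x, y, z].
In Python, from rig import telemetry, optics, order gives the robot as it stands.
- The arm moves only by the shell command python3 -m creep 'ROWS' [FORCE]. ROWS is a JSON object of lists of equal length, an entry for each row: "slide": the shift along the world's x, y, z normalised to -1 to 1, where 1 is 0.15 m, a list of three; "twist": the turn, a rotation vector about the world's x, y, z normalised to -1 to 1, where 1 is 360 degrees, a list of three; "fingers": the gripper's target within -1 to 1 (fully open at 1, half-way at 0, shut at -1). A call has 1 to 20 rows; each row is the pose to reach, as a shift and turn from the pose commanded when the call began, turning the shorter way round; what a row does not reach only later rows make up. A row lasts 1/10 s, in which the tool goes at most 50 mm and 8.59 degrees, less where a joint would pass 70% of its speed; a pose out of reach is approached as far as the arm can. A call with a number of a shift or a turn outside -1 to 1 is refused whole. A call with a gripper value outside its range is refused whole. The fingers move at their own pace and stop on an object; FORCE is the grip in N (left out, the last holds). Time passes only in rows, so rows that repeat a pose let the fingers close. It gives the time, the measured TCP pose, the force and the opening at its end, in the units of the state.
- telemetry.get_state(): the state, without advancing time (a new reading comes with each control period).
- optics.get_image(name): name is "side" or "top"; returns a dict with "img" (400x640x3 uint8, blue, green, red), "depth" (400x640 float32, m along the optical axis (not along the pixel's ray), 0 where there is no reading), "fovy" (degrees; the focal length in pixels is half the picture's height over the tangent of half this angle, whatever the lens; pixels are square), "cx", "cy" (the principal point, pixels), "world_from_camera" (4x4, takes a point from camera to world coordinates). Camera axes: x right, y down, z forward; pixel columns grow to the right and rows downward; lengths in m; the calibration is good to about 2 mm. A picture is of the moment at which its call begins.
- order.sign_off(): hands the job in, once; it reports no verdict.
The state is a dict: "clock": time; "qpos": joint angles; "qd": joint speeds; "effort": joint torques, N m; "position": TCP position; "ee_rot": TCP orientation; "contact_force": force on the tool from outside, world axes, zero at the start; "moment": the same for the moment, N m; "width": finger opening in m.
Only numpy, scipy, OpenCV 4.12 (cv2) and the standard library are available. Lean on these libraries where they do the work, as an engineer would, in place of code of your own. Each camera call takes 0.05 s, during which the arm holds its last target.

TASK

The kiln's fuse box lies open on the bench with its supply cut off and one of its two fuse bases empty. Take the last spare fuse, which stands on end in its carton, lay it down on the clear bench on its flat underside with its lugs up and let go; then take it afresh and press it, lugs up, into the empty base until both blades have snapped fully home, and let go. Do not drop the porcelain fuse, and leave the mug, the bowl and the screwdriver where they are.

Things in the scene. Friction and masses are not known exactly. Their poses are not given: they have to be found in the camera images.
- fuse_mid (a point): Centre (also of mass) of the loose spare fuse, 110-225 g: white porcelain block 54 long (x) x 28 thick (y) x 36 mm high (z); +z is its top, flat underside at z = -18 mm. Each end has a metal blade reaching 12 mm past the block (78.5 mm overall), 6 thick (y) x 15 mm high, centred, long edges chamfered; ends alike. At the start it stands on a blade tip, +x down, underside to the robot.
- fuse_top (a point): Middle of the spare fuse's top, 18 mm above its centre. Near both ends of the top a metal T lug, 18 mm wide, stands 8 mm higher. Leant 45 degrees over its underside with its lower end on the bench, the fuse falls onto its underside when let go.
- carton: Open cardboard carton, fixed: 153 long (x) x 38 wide (y) x 45 mm high, walls and floor 3 mm; three cells in a row, each 47 x 32 mm. Origin: centre of its underside, z up. The fuse stands in the cell at x = -50 mm, nearest the robot, its broad flanks facing the carton's long sides; the top 24 mm of its block and the blade above stand clear of the rim. The other cells are empty.
- base: The empty fuse base, fixed in the fuse box: grey plinth 124 long (x) x 32 wide (y) x 14 mm high; origin: centre of its underside, 3 mm above the bench, z up. A saddle 40 x 26 mm, top at z = 22 mm, will carry the fuse's underside. Beyond each clip, 46 to 62 mm from the middle, a black terminal hood 32 mm wide reaches up to z = 48 mm.
- home (a point): Where the fuse's centre must come: 40 mm above the empty base's origin, same axes as the base (x along the fuse, either way round).
- clip_near (a point): Neck of one spring clip of the empty base, at x = -34, z = 49 mm in the base: two copper leaves 8 mm long (x), 10 mm apart at the mouth (z = 58 mm), 2.4 mm at this neck, 9 mm in the pocket below. A blade pressed down spreads them; both clips together need 8 to 18 N, then the necks snap shut over the blades' upper edges.
- clip_far (a point): Neck of the other clip of the empty base, the same, at x = +34 mm.
- fusebox: Grey steel fuse box without cover, fixed, on its back: 200 (x) x 250 (y) mm, floor 3 mm, walls 31 mm high. Origin: centre of its underside, z up. Two bases lie along x, centred at x = -12 mm, y = +43 and -43 mm: which one is empty varies. A brass earth bar 20 mm high runs along y near the far wall. At least 120 mm of clear bench lies between box and carton.
- base_full: The other fuse base, same shape and frame as the empty one, already holding a fixed fuse (tops of its lugs at z = 66 mm).
- mug_mid (a point): Centre of a loose white mug, a bystander: 82 mm across, 95 mm high, handle at +y; it stands beyond the clear bench between carton and fuse box.
- bowl_mid (a point): Centre of a small loose terracotta bowl, a bystander: 110 mm across, 45 mm high; beyond the carton.
- screwdriver: Loose screwdriver, a bystander, about 200 mm long, lying beyond the fuse box; origin under its middle, x from handle to tip.

How it is judged:
By the outcome, as a careful person would: the job done as asked, in the order asked, and still so for the second after the job is handed in, with the robot touching nothing.
It also fails if it takes over 48 s, if anything falls off the work surface, if the arm or the gripper's body presses on something with over 40 N, if the wrist force passes 120 N, or if a joint passes its speed limit or range.

## Working session

There is one attempt and no reset: what is moved stays moved. The work goes in short steps, Python scripts to look and compute and a shell command to move; the robot and the scene stay as the last step left them, time stands still between calls to the robot, and variables do not carry over. Pictures are saved under pics/ and viewed, and the job is handed in when it is done.

```bash
ls; mkdir -p pics; python3 - <<'E'
from rig import telemetry, optics, order
import cv2, numpy as np
print(telemetry.get_state())
for n in ("side","top"):
    d=optics.get_image(n)
    cv2.imwrite(f"pics/{n}0.png",d["img"]); np.savez(f"{n}0.npz",**d)
    print(n,d["fovy"],d["cx"],d["cy"],d["world_from_camera"])
E
```

```text
pics
{'clock': 0.0, 'qpos': array([ 1.10201924e+00,  2.76618162e-01,  1.50616197e+00,  1.38860109e-05,
        1.36072436e+00, -1.20966502e-01]), 'qd': array([ 0.00034051,  0.00041816, -0.00095842, -0.00101152,  0.00022284,
       -0.00017875]), 'effort': array([-2.33057901e-03, -4.16775978e+01, -2.45803016e+01, -8.34677053e-05,
        1.08040767e-02,  6.09399677e-06]), 'position': array([0.19571539, 0.54008234, 0.23041503]), 'ee_rot': array([-2.84302918e-04,  1.73031399e-01,  9.84915845e-01, -9.12689516e-04]), 'contact_force': array([ 0.18175261, -0.86209346, -0.39369435]), 'moment': array([0.02248537, 0.00845444, 0.00993817]), 'width': 0.08519125630021603}
side 51.82583279433688 320.2668359141949 200.62429169512257 [[-0.97147017 -0.1735339   0.16165303  0.45759528]
 [-0.23713013  0.69960313 -0.67403617  0.5643872 ]
 [ 0.00387516 -0.69313884 -0.72079368  0.65597787]
 [ 0.          0.          0.          1.        ]]
top 52.12878456300728 320.6759747758205 189.34866224054778 [[ 0.0226476  -0.98160992  0.18954959  0.43685536]
 [-0.99969845 -0.02403588 -0.00502819  0.01040337]
 [ 0.00949171 -0.18937855 -0.98185827  0.93951941]
 [ 0.          0.          0.          1.        ]]
```

View pics/side0.png

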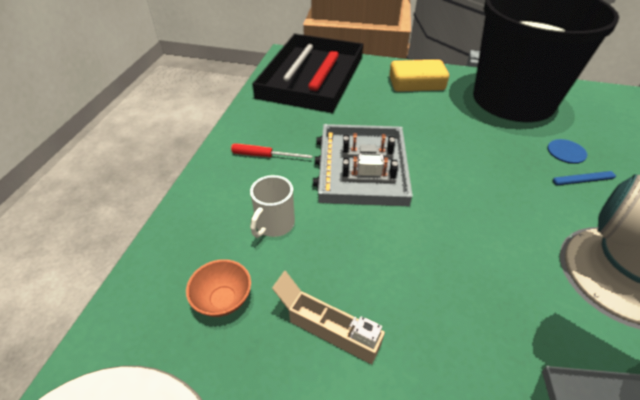

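View pics/top0.png

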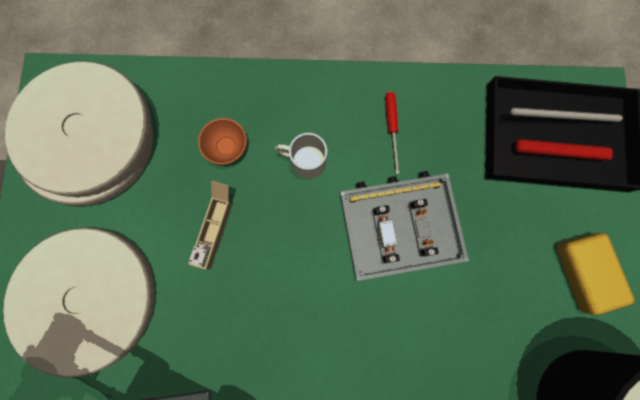

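```bash
cat > h.py <<'E'
import numpy as np, cv2
class Cam:
    def __init__(s,d):
        s.img=d["img"]; s.depth=d["depth"]; s.f=200/np.tan(np.radians(float(d["fovy"]))/2)
        s.cx=float(d["cx"]); s.cy=float(d["cy"]); s.T=np.array(d["world_from_camera"])
    def ray(s,u,v): return s.T[:3,:3]@np.array([(u-s.cx)/s.f,(v-s.cy)/s.f,1.])
    def plane(s,u,v,z):
        r=s.ray(u,v); o=s.T[:3,3]; return o+r*(z-o[2])/r[2]
    def pt(s,u,v): return s.T[:3,3]+s.ray(u,v)*s.depth[int(round(v)),int(round(u))]
    def cloud(s):
        v,u=np.mgrid[0:400,0:640]; r=np.stack([(u-s.cx)/s.f,(v-s.cy)/s.f,np.ones(u.shape)],-1)@s.T[:3,:3].T
        P=s.T[:3,3]+r*s.depth[...,None]; P[s.depth==0]=np.nan; return P
    def proj(s,p):
        q=np.linalg.inv(s.T)@np.append(p,1); return s.f*q[0]/q[2]+s.cx, s.f*q[1]/q[2]+s.cy
def load(n): return Cam(np.load(n+".npz"))
def crop(img,x0,y0,x1,y1,k,fn):
    cv2.imwrite(fn,cv2.resize(img[y0:y1,x0:x1],None,fx=k,fy=k,interpolation=cv2.INTER_CUBIC))
E
python3 - <<'E'
from h import *
t=load("top0"); s=load("side0")
crop(t.img,175,170,245,280,5,"pics/a.png"); crop(t.img,330,165,480,290,5,"pics/b.png")
crop(s.img,270,265,390,365,6,"pics/c.png"); crop(s.img,310,115,420,210,6,"pics/d.png")
print(t.f,s.f)
P=t.cloud(); print(P[300,250],P[260,200],P[240,208], (t.depth==0).mean())
E
```

```text
408.89380322598964 411.64754440082294
[3.64241372e-01 1.56777197e-01 3.03834057e-04] [0.44820319 0.25509988 0.06863238] [0.49415608 0.25875512 0.00364642] 0.00396484375
```

View pics/a.png

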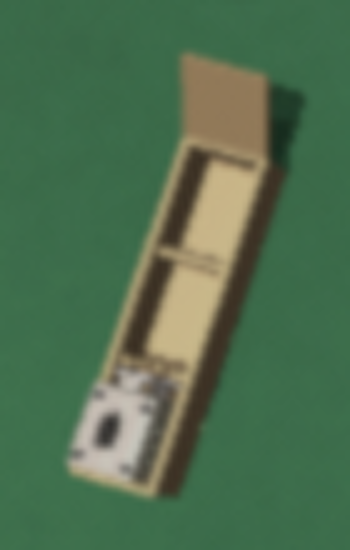

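View pics/b.png

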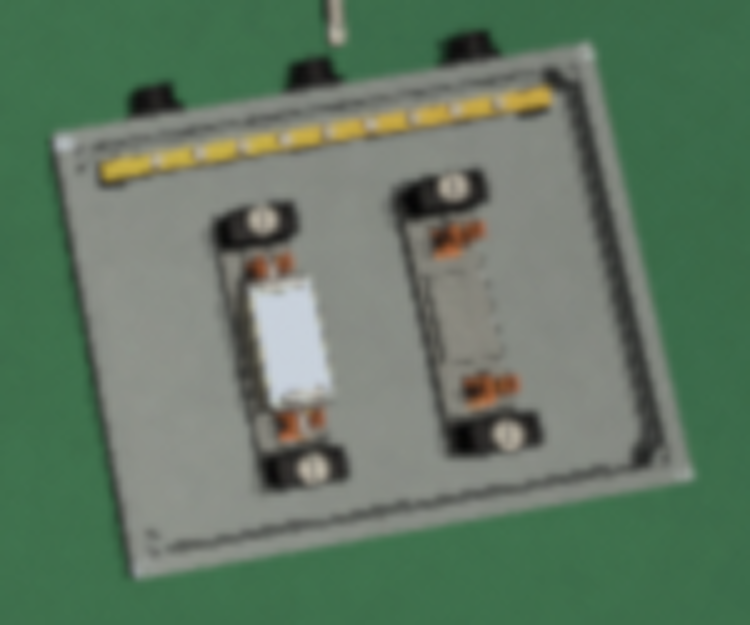

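View pics/c.png

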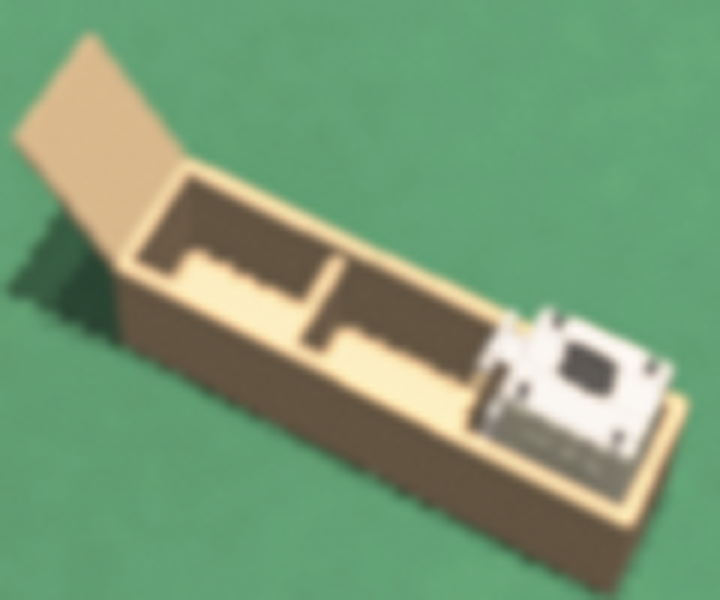

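View pics/d.png

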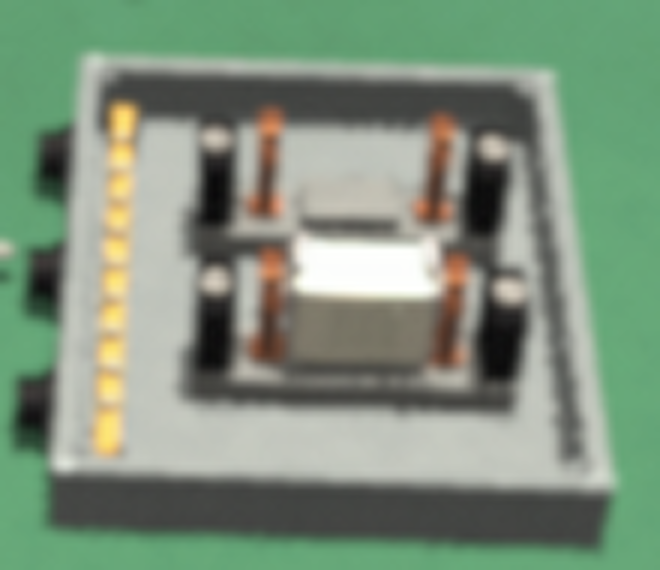

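```bash
python3 - <<'E'
from h import *
t=load("top0"); s=load("side0")
def T(c,o,k): return [(x/k-0.5+0.5/k+o[0], y/k-0.5+0.5/k+o[1]) for x,y in c]
A=lambda c:T(c,(175,170),5); B=lambda c:T(c,(330,165),5); C=lambda c:T(c,(270,265),6); D=lambda c:T(c,(310,115),6)
def show(n,cam,px,z):
    for p in px: print(n,np.round(cam.plane(*p,z)*1000,1))
show("carton top NL NR FL FR",t,A([(68,470),(158,495),(186,140),(270,165)]),.045)
show("carton side NL(far?)",s,C([(690,402),(630,525),(118,265),(185,158)]),.045)
show("box top",t,B([(62,140),(588,52),(692,475),(137,575)]),.031)
show("box side",s,D([(92,58),(552,72),(612,485),(60,465)]),.031)
show("screws top: full far/near, empty far/near",t,B([(263,219),(315,468),(454,187),(509,435)]),.052)
show("screws side: ",s,D([(214,280),(510,290),(214,138),(493,148)]),.052)
P=t.cloud()
for p in B([(263,219),(315,468),(454,187),(509,435),(285,340)]): print(np.round(t.pt(*p)*1000,1))
E
```

```text
carton top NL NR FL FR [440.3 286.4  45. ]
carton top NL NR FL FR [430.7 247.1  45. ]
carton top NL NR FL FR [585.  246.4  45. ]
carton top NL NR FL FR [574.8 208.5  45. ]
carton side NL(far?) [428.1 247.1  45. ]
carton side NL(far?) [438.6 283.8  45. ]
carton side NL(far?) [585.6 244.8  45. ]
carton side NL(far?) [576.9 208.1  45. ]
box top [605.9 -42.6  31. ]
box top [ 652.7 -282.6   31. ]
box top [ 463.  -321.5   31. ]
box top [414.6 -77.7  31. ]
box side [ 650.6 -286.8   31. ]
box side [ 458.6 -324.5   31. ]
box side [412.2 -82.   31. ]
box side [605.2 -44.4  31. ]
screws top: full far/near, empty far/near [ 568.9 -130.1   52. ]
screws top: full far/near, empty far/near [ 461.6 -151.8   52. ]
screws top: full far/near, empty far/near [ 585.2 -214.4   52. ]
screws top: full far/near, empty far/near [ 477.6 -235.6   52. ]
screws side:  [ 567.7 -132.9   52. ]
screws side:  [ 459.6 -154.    52. ]
screws side:  [ 584.7 -217.7   52. ]
screws side:  [ 476.  -238.1   52. ]
[ 569.  -130.1   51.8]
[ 461.7 -152.3   48.9]
[ 585.2 -214.4   51.9]
[ 477.5 -235.2   53.2]
[ 515.4 -137.8   60.9]
```

```bash
python3 - <<'E'
from h import *
t=load("top0"); s=load("side0")
def T(c,o,k): return [(x/k-0.5+0.5/k+o[0], y/k-0.5+0.5/k+o[1]) for x,y in c]
A=lambda c:T(c,(175,170),5); C=lambda c:T(c,(270,265),6)
print("blade",t.plane(*A([(107,430)])[0],.0815),s.plane(*C([(588,365)])[0],.0815))
# white block corners at z .069
for p in A([(97,382),(165,402),(138,485),(70,465)]): print("t",t.plane(*p,.06925))
for p in C([(548,310),(672,370),(630,458),(498,400)]): print("s",s.plane(*p,.06925))
print("mug rim", t.plane(308,150,.095), "mug", t.pt(308,160))
E
```

```text
blade [0.45679509 0.26042821 0.0815    ] [0.45597816 0.26235039 0.0815    ]
t [0.47690991 0.26979613 0.06925   ]
t [0.46924345 0.24062282 0.06925   ]
t [0.43475238 0.24928774 0.06925   ]
t [0.44230802 0.27825039 0.06925   ]
s [0.46848097 0.24320162 0.06925   ]
s [0.43491958 0.25214419 0.06925   ]
s [0.44184727 0.27799086 0.06925   ]
s [0.47651217 0.27075401 0.06925   ]
mug rim [0.68506948 0.03517674 0.095     ] mug [0.68793993 0.03721409 0.00165859]
```

```bash
python3 -m creep '{"slide":[[0.2,-0.2,0],[0.45,-0.47,0],[0.7,-0.74,0],[0.867,-0.933,0],[0.867,-0.933,0]],"twist":[[0,0,0.004],[0,0,0.008],[0,0,0.012],[0,0,0.0139],[0,0,0.0139]],"fingers":[0.1,0.1,0.1,0.1,0.1]}' 60
python3 -m creep '{"slide":[[0.2,-0.2,-0.1],[0.45,-0.47,-0.25],[0.7,-0.74,-0.4],[0.867,-0.933,-0.5],[0.867,-0.933,-0.5],[0.867,-0.933,-0.5]],"twist":[[0,0,0],[0,0,0],[0,0,0],[0,0,0],[0,0,0],[0,0,0]],"fingers":[0.1,0.1,0.1,0.1,0.1,0.1]}'
```

```text
clock: 0.6
position: [0.3294, 0.3963, 0.231]
ee_rot: [0.001, 0.133, 0.991, -0.001]
contact_force: [-0.8, 0.9, 0.8]
width: 0.0471
clock: 1.2
position: [0.4561, 0.2599, 0.1552]
ee_rot: [-0.001, 0.131, 0.991, -0.0]
contact_force: [-0.5, 0.3, 0.5]
width: 0.0466
```

```bash
cat > snap.py <<'E'
import sys
from h import *
from rig import optics, telemetry
tag=sys.argv[1]
for n in ("side","top"):
    d=optics.get_image(n); np.savez(f"{tag}_{n}.npz",**d)
    a=[int(x) for x in sys.argv[2 if n=="side" else 3].split(",")]
    k=min(780/(a[2]-a[0]),590/(a[3]-a[1]),6); k=int(k)
    crop(d["img"],*a,k,f"pics/{tag}_{n}.png"); print(n,"k",k)
st=telemetry.get_state(); print({k:np.round(st[k],4) for k in("clock","position","ee_rot","contact_force","width","qpos")})
E
python3 snap.py e1 300,230,430,370 150,180,260,290
```

```text
side k 4
top k 5
{'clock': np.float64(1.3), 'position': array([0.4554, 0.2618, 0.1565]), 'ee_rot': array([-4.000e-04,  1.298e-01,  9.915e-01,  5.000e-04]), 'contact_force': array([-0.3162,  0.6133, -0.5684]), 'width': np.float64(0.0472), 'qpos': array([ 3.8830e-01,  2.5630e-01,  1.7291e+00,  1.4000e-03,  1.1564e+00,
       -9.2270e-01])}
```

View pics/e1_side.png

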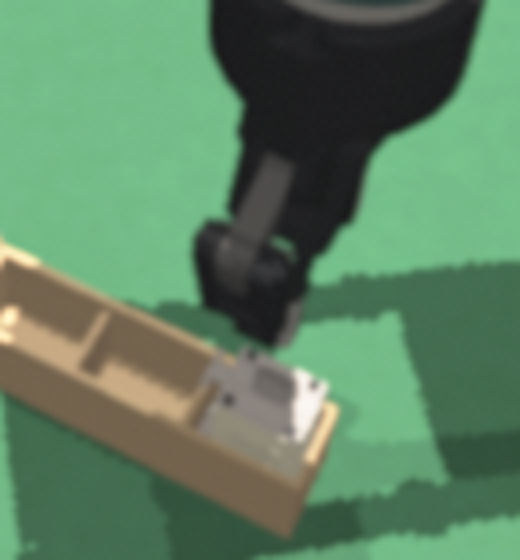

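View pics/e1_top.png

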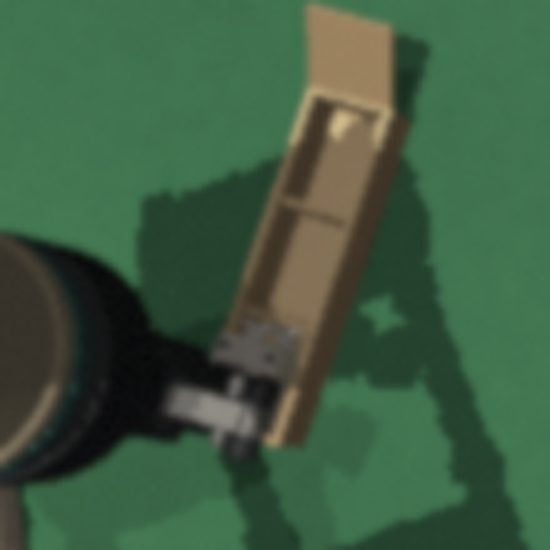

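```bash
python3 -m creep '{"slide":[[0,0,-0.1],[0,0,-0.25],[0,0,-0.4],[0,0,-0.52],[0,0,-0.62],[0,0,-0.68],[0,0,-0.71],[0,0,-0.71]],"twist":[[0,0,0],[0,0,0],[0,0,0],[0,0,0],[0,0,0],[0,0,0],[0,0,0],[0,0,0]],"fingers":[0.1,0.1,0.1,0.1,0.1,0.1,0.1,0.1]}'
python3 snap.py e2 300,230,430,370 150,180,260,290
```

```text
clock: 2.1
position: [0.4557, 0.2615, 0.05]
ee_rot: [0.0, 0.129, 0.992, 0.0]
contact_force: [0.6, -0.1, 0.7]
width: 0.047
side k 4
top k 5
{'clock': np.float64(2.2), 'position': array([0.4564, 0.2613, 0.0506]), 'ee_rot': array([6.000e-04, 1.296e-01, 9.916e-01, 5.000e-04]), 'contact_force': array([ 0.0515, -0.323 ,  0.0946]), 'width': np.float64(0.0468), 'qpos': array([ 3.8750e-01,  3.7060e-01,  1.8697e+00,  2.0000e-04,  8.9980e-01,
       -9.2350e-01])}
```

View pics/e2_side.png

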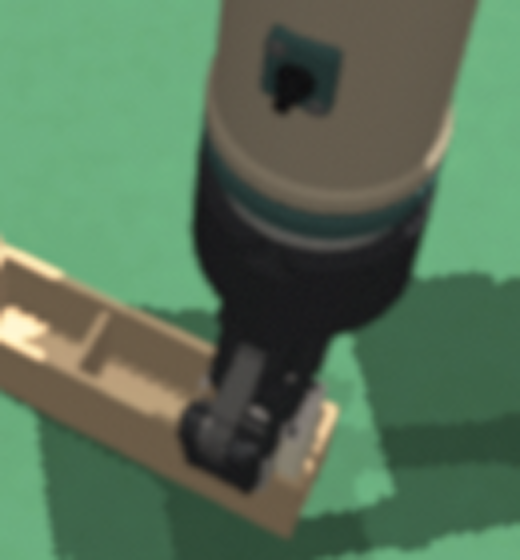

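View pics/e2_top.png

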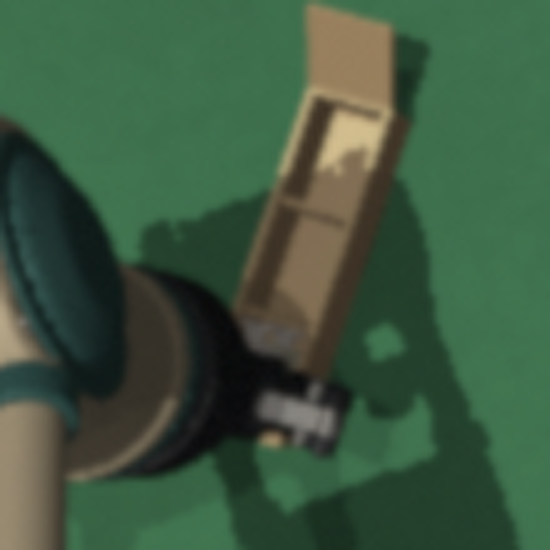

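```bash
python3 - <<'E'
from h import *
s=load("e2_side");t=load("e2_top")
for p in [(300+247/4,230+490/4),(300+190/4,230+455/4)]: print(s.plane(*p,.055),s.pt(*p))
for p in [(150+345/5,180+410/5),(150+320/5,180+450/5),(150+345/5,180+385/5)]: print(t.plane(*p,.055),t.pt(*p))
E
```

```text
[0.45742902 0.2936045  0.055     ] [0.45744389 0.31782838 0.10876272]
[0.48075098 0.28532921 0.055     ] [0.47818469 0.31625654 0.12160494]
[0.44511753 0.21834239 0.055     ] [0.44422784 0.19595088 0.15024775]
[0.42822012 0.22774076 0.055     ] [0.42918057 0.20356761 0.15337984]
[0.45559089 0.21907254 0.055     ] [ 0.45679182  0.23244799 -0.00169664]
```

```bash
python3 -m creep '{"slide":[[0,0,-0.015],[0,0,-0.015],[0,0,-0.015],[0,0,-0.015],[0,0,-0.015],[0,0,-0.015]],"twist":[[0,0,0],[0,0,0],[0,0,0],[0,0,0],[0,0,0],[0,0,0]],"fingers":[-0.6,-0.6,-0.6,-0.6,-0.6,-0.6]}' 70
```

```text
clock: 2.8
position: [0.4569, 0.261, 0.0483]
ee_rot: [0.001, 0.13, 0.992, 0.001]
contact_force: [0.5, 0.5, 5.0]
width: 0.0268
```

```bash
python3 -m creep '{"slide":[[0,0,0.03],[0,0,0.06],[0,0,0.12],[0,0,0.22],[0,0,0.35],[0,0,0.5],[0,0,0.65],[0,0,0.7],[0,0,0.7]],"twist":[[0,0,0],[0,0,0],[0,0,0],[0,0,0],[0,0,0],[0,0,0],[0,0,0],[0,0,0],[0,0,0]],"fingers":[-0.6,-0.6,-0.6,-0.6,-0.6,-0.6,-0.6,-0.6,-0.6]}'
python3 snap.py e3 280,180,430,370 150,150,300,290
```

```text
clock: 3.7
position: [0.4566, 0.2609, 0.1537]
ee_rot: [0.001, 0.13, 0.992, 0.001]
contact_force: [0.4, 1.3, -3.0]
width: 0.0272
side k 3
top k 4
{'clock': np.float64(3.8), 'position': array([0.4553, 0.2604, 0.1518]), 'ee_rot': array([-7.000e-04,  1.299e-01,  9.915e-01, -4.000e-04]), 'contact_force': array([-8.7190e-01,  3.3000e-03, -3.6036e+00]), 'width': np.float64(0.0264), 'qpos': array([ 3.8670e-01,  2.6020e-01,  1.7366e+00,  1.0000e-04,  1.1465e+00,
       -9.2360e-01])}
```

View pics/e3_side.png

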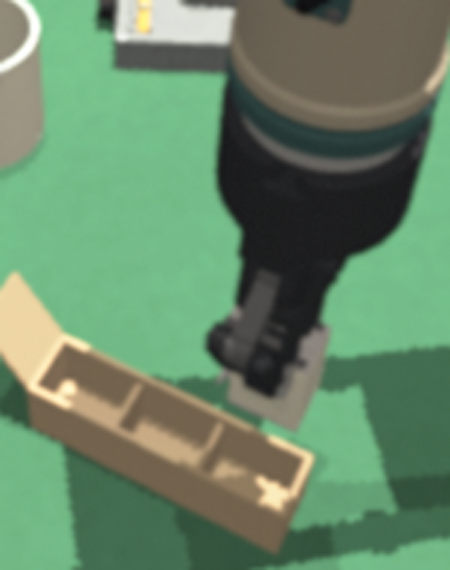

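View pics/e3_top.png

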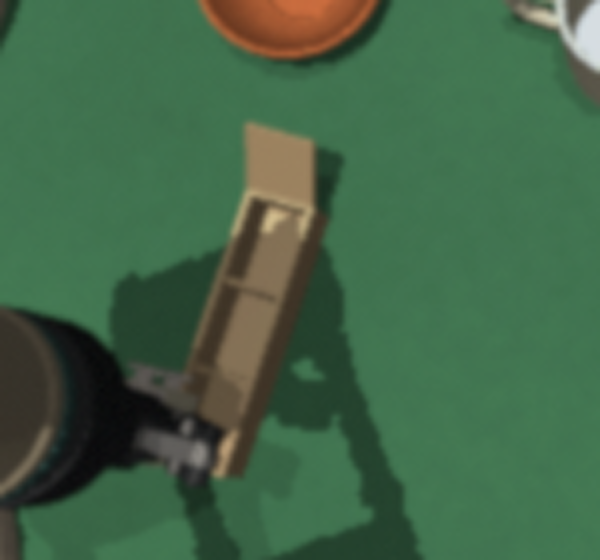

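```bash
python3 -m creep '{"slide":[[-0.03,-0.15,0.05],[-0.08,-0.4,0.1],[-0.12,-0.65,0.1],[-0.17,-0.88,0.1],[-0.2,-1,0.1],[-0.2,-1,0.1],[-0.2,-1,0.1]],"twist":[[0,0,0.01],[0,0,0.025],[0,0,0.045],[0,0,0.06],[0,0,0.0722],[0,0,0.0722],[0,0,0.0722]],"fingers":[-0.6,-0.6,-0.6,-0.6,-0.6,-0.6,-0.6]}'
python3 -m creep '{"slide":[[0,-0.05,0],[0,-0.1,0],[0,-0.15,0],[0,-0.17,0],[0,-0.17,0],[0,-0.17,0],[0,-0.17,0],[0,-0.17,0],[0,-0.17,0],[0,-0.17,0],[0,-0.17,0]],"twist":[[0.003,-0.0155,0],[0.0065,-0.0335,0],[0.0105,-0.054,0],[0.0145,-0.0746,0],[0.0185,-0.095,0],[0.0225,-0.1158,0],[0.0265,-0.1363,0],[0.03,-0.1543,0],[0.0318,-0.1636,0],[0.0318,-0.1636,0],[0.0318,-0.1636,0]],"fingers":[-0.6,-0.6,-0.6,-0.6,-0.6,-0.6,-0.6,-0.6,-0.6,-0.6,-0.6]}'
python3 snap.py e4 280,150,480,340 200,180,380,310
```

```text
clock: 4.5
position: [0.4257, 0.1108, 0.1668]
ee_rot: [-0.001, -0.095, 0.995, 0.0]
contact_force: [0.5, -0.7, -2.0]
width: 0.0269
clock: 5.6
position: [0.3886, 0.1215, 0.2515]
ee_rot: [0.472, -0.076, 0.877, 0.034]
contact_force: [-0.5, -0.2, -3.2]
width: 0.0267
side k 3
top k 4
{'clock': np.float64(5.7), 'position': array([0.3895, 0.1209, 0.2515]), 'ee_rot': array([ 0.472 , -0.0763,  0.8777,  0.0331]), 'contact_force': array([ 1.2197, -0.1475, -2.0263]), 'width': np.float64(0.0267), 'qpos': array([ 0.0445, -0.3893,  2.4949,  1.0557,  0.1076, -2.7029])}
```

View pics/e4_side.png

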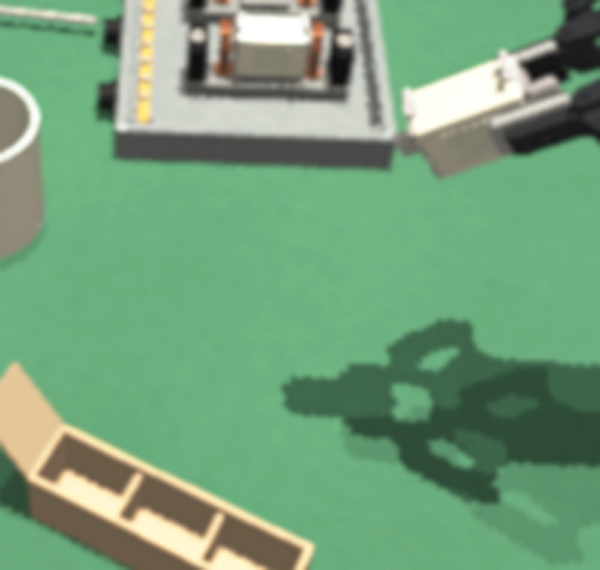

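View pics/e4_top.png

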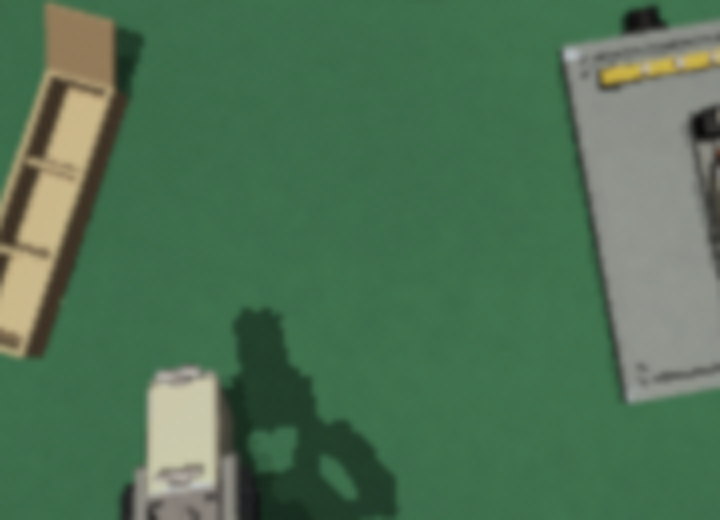

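```bash
cat > kin.py <<'E'
import numpy as np
from scipy.optimize import least_squares
D=[(.2766,1.5062,1.3607,.1957,.5401,.2304),(.2563,1.7291,1.1564,.456,.2608,.1562),(.3706,1.8697,.8998,.4562,.2612,.0505),(.2602,1.7366,1.1465,.456,.2606,.1526)]
o=.069
def fk(p,q2,q3,q5):
    l1,l2,e,z0,L=p; s=q2+q3; t=s+q5
    return np.array([l1*np.sin(q2)+l2*np.sin(s)+e*np.cos(s)+L*np.sin(t), z0+l1*np.cos(q2)+l2*np.cos(s)-e*np.sin(s)+L*np.cos(t)])
def res(p):
    r=[]
    for a,b,c,x,y,z in D: r+=list(fk(p,a,b,c)-[np.sqrt(x*x+y*y-o*o),z])
    return np.r_[r,[(p[2])*1e-2,(p[3]-.3)*1e-3,(p[4]-.3)*1e-3]]
f=least_squares(res,[.45,.4,0,.3,.3]); p=f.x
if __name__=="__main__":
    print(p,np.round(f.fun*1000,2))
    for tilt in (45,50,55,60):
      for R in (.35,.42,.5,.55,.6):
        T=np.pi-np.radians(tilt)
        g=least_squares(lambda q:np.r_[fk(p,q[0],q[1],T-q[0]-q[1])-[R,.04]],[.3,1.8])
        print(tilt,R,np.round(g.x,2),round(T-g.x.sum(),2),round(g.cost,6))
E
python3 kin.py
```

```text
[ 0.62734236  0.42113745  0.05868823 -0.06798047  0.15887596] [ 0.07  0.25  0.06  0.43  0.11  0.02 -0.29 -0.7   0.59 -0.37 -0.14]
45 0.35 [0.15 2.51] -0.3 0.0
45 0.42 [0.23 2.37] -0.24 0.0
45 0.5 [0.31 2.21] -0.17 0.0
45 0.55 [0.36 2.11] -0.11 0.0
45 0.6 [0.41 2.  ] -0.06 0.0
50 0.35 [0.17 2.54] -0.45 0.0
50 0.42 [0.24 2.41] -0.38 0.0
50 0.5 [0.32 2.24] -0.3 0.0
50 0.55 [0.37 2.14] -0.24 0.0
50 0.6 [0.42 2.03] -0.18 0.0
55 0.35 [0.2  2.58] -0.6 0.0
55 0.42 [0.27 2.44] -0.52 0.0
55 0.5 [0.34 2.27] -0.43 0.0
55 0.55 [0.38 2.17] -0.37 0.0
55 0.6 [0.43 2.06] -0.31 0.0
60 0.35 [0.25 2.62] -0.77 0.0
60 0.42 [0.29 2.47] -0.67 0.0
60 0.5 [0.36 2.3 ] -0.57 0.0
60 0.55 [0.4 2.2] -0.5 0.0
60 0.6 [0.44 2.09] -0.44 0.0
```

```bash
cat > kin.py <<'E'
import numpy as np
from scipy.optimize import least_squares
from scipy.spatial.transform import Rotation as Ro
# q(6), pos
D=[([1.102,.2766,1.5062,0,1.3607,-.121],(.1957,.5401,.2304)),([.3883,.2563,1.7291,.0014,1.1564,-.9227],(.456,.2608,.1562)),
([.3875,.3706,1.8697,.0002,.8998,-.9235],(.4562,.2612,.0505)),([.3867,.2602,1.7366,.0001,1.1465,-.9236],(.456,.2606,.1526)),
([.0445,-.3893,2.4949,1.0557,.1076,-2.7029],(.3892,.1212,.2515))]
Ry=lambda a:Ro.from_euler('y',a); Rz=lambda a:Ro.from_euler('z',a)
def fk(p,q):
    l1,l2,e,z0,L,o=p
    R=Rz(q[0]); x=R.apply([0,o,z0])
    R=R*Ry(q[1]); x=x+R.apply([0,0,l1])
    R=R*Ry(q[2]); x=x+R.apply([e,0,l2])
    R=R*Rz(q[3])*Ry(q[4]); x=x+R.apply([0,0,L])
    R=R*Rz(q[5]); return x,R
def res(p):
    r=[]
    for q,x in D: r+=list(fk(p,q)[0]-x)
    return np.r_[r]
f=least_squares(res,[.5,.4,0,.2,.3,.069]); p=f.x
if __name__=="__main__":
    print(np.round(p,4),np.round(f.fun*1000,2))
    for q,_ in D: 
        qq=fk(p,q)[1].as_quat(); print(np.round(qq[[3,0,1,2]],3))
    lo=np.array([-2.89,-.75,.22,-1.18,.11,-2.7]);hi=np.array([2.89,2.08,2.7,4.32,2.71,2.7])
    def target(tilt,yaw,flip):
        d=np.array([np.cos(yaw),np.sin(yaw),0]); z=d*np.sin(tilt)-np.array([0,0,np.cos(tilt)])
        y=np.array([-np.sin(yaw),np.cos(yaw),0])*flip; return Ro.from_matrix(np.c_[np.cross(y,z),y,z])
    for X in (.42,.48,.54):
     for flip in (1,-1):
      for tilt in (45,50,60):
       for off in (0,):
        P=np.array([X,.09,.04]); 
        best=None
        for yaw in np.radians([0,11,30,50,-20]):
         Rt=target(np.radians(tilt),yaw,flip); b=None
         for q0 in ([0,.3,2,0,.4,-1.6],[0,.3,2,0,.4,1.6],[0,.3,2,1.5,.4,-2],[0,.3,2,3,.6,1.5],[0,.3,2,3,.6,-1.5]):
          g=least_squares(lambda q:np.r_[fk(p,q)[0]-P,.3*(Rt.inv()*fk(p,q)[1]).as_rotvec()],np.clip(q0,lo+.01,hi-.01),bounds=(lo,hi))
          if b is None or g.cost<b.cost:b=g
         print(X,flip,tilt,round(np.degrees(yaw)),"%.1e"%b.cost,np.round(b.x,2))
E
python3 kin.py
```

```text
[0.63   0.4215 0.061  0.1372 0.3643 0.0692] [ 0.31  0.15  0.14 -0.36  0.9   0.42  0.3  -0.05  0.14 -0.48 -0.32 -0.71
  0.07 -0.48  0.01]
[-0.001 -0.574  0.819 -0.   ]
[ 0.    -0.609  0.793  0.001]
[ 0.001 -0.61   0.793 -0.   ]
[-0.001 -0.609  0.793  0.   ]
[ 0.357 -0.675  0.567 -0.31 ]
0.42 1 45 0 8.0e-04 [0.29 0.21 2.59 3.83 0.42 2.7 ]
0.42 1 45 11 6.7e-04 [-0.25  0.18  2.65  2.31  0.46 -2.7 ]
0.42 1 45 30 2.7e-04 [-0.51  0.25  2.62  1.76  0.64 -2.7 ]
0.42 1 45 50 5.4e-05 [-0.63  0.35  2.5   1.32  0.79 -2.7 ]
0.42 1 45 -20 1.4e-04 [0.49 0.31 2.54 4.32 0.59 2.7 ]
0.42 1 50 0 1.6e-03 [0.35 0.22 2.61 3.88 0.5  2.7 ]
0.42 1 50 11 1.5e-03 [-0.31  0.17  2.67  2.26  0.53 -2.7 ]
0.42 1 50 30 8.5e-04 [-0.57  0.26  2.63  1.71  0.71 -2.7 ]
0.42 1 50 50 3.7e-04 [-0.67  0.37  2.49  1.29  0.86 -2.7 ]
0.42 1 50 -20 6.3e-04 [0.51 0.31 2.54 4.32 0.64 2.7 ]
0.42 1 60 0 4.1e-03 [0.47 0.24 2.62 3.98 0.65 2.7 ]
0.42 1 60 11 4.1e-03 [-0.41  0.15  2.7   2.18  0.64 -2.7 ]
0.42 1 60 30 2.8e-03 [-0.88  0.85  2.7   1.77  1.12  2.7 ]
0.42 1 60 50 1.3e-04 [-0.9   0.8   2.7   1.59  1.05  2.7 ]
0.42 1 60 -20 2.6e
[... 3703 characters left out ...]
45 50 3.3e-24 [-0.46  0.44  2.28  1.38  0.78  0.6 ]
0.54 -1 45 -20 1.3e-29 [ 0.34  0.41  2.38  4.17  0.55 -0.43]
0.54 -1 50 0 9.9e-29 [ 0.08  0.47  2.57  3.23  0.77 -0.01]
0.54 -1 50 11 5.0e-25 [-0.12  0.47  2.59  2.8   0.79  0.04]
0.54 -1 50 30 4.0e-23 [-0.4   0.47  2.51  2.09  0.78  0.19]
0.54 -1 50 50 3.4e-28 [-0.51  0.49  2.32  1.47  0.86  0.43]
0.54 -1 50 -20 1.0e-25 [ 0.38  0.47  2.43  4.04  0.71 -0.24]
0.54 -1 60 0 1.8e-05 [0.1  0.7  2.7  3.24 1.29 0.03]
0.54 -1 60 11 8.0e-05 [-0.16  0.67  2.7   2.82  1.23 -0.08]
0.54 -1 60 30 7.1e-25 [-0.5   0.68  2.63  2.19  1.14 -0.15]
0.54 -1 60 50 1.6e-28 [-0.61  0.63  2.39  1.58  1.04  0.15]
0.54 -1 60 -20 2.4e-28 [0.46 0.64 2.52 3.94 1.06 0.02]
```

```bash
cat >> kin.py <<'E'
LO=np.array([-2.89,-.75,.22,-1.18,.11,-2.7]);HI=np.array([2.89,2.08,2.7,4.32,2.71,2.7])
OFF=Rz(np.pi/2)
def target(tilt,yaw):
    d=np.array([np.cos(yaw),np.sin(yaw),0]); z=d*np.sin(tilt)-np.array([0,0,np.cos(tilt)])
    y=np.array([-np.sin(yaw),np.cos(yaw),0]); return Ro.from_matrix(np.c_[np.cross(y,z),y,z])
def ik(P,Rt,q0):
    return least_squares(lambda q:np.r_[fk(p,q)[0]-P,.3*(Rt.inv()*fk(p,q)[1]*OFF).as_rotvec()],np.clip(q0,LO+1e-3,HI-1e-3),bounds=(LO,HI))
E
python3 - <<'E'
from kin import *
for q,_ in D: print(np.round((fk(p,q)[1]*OFF).as_quat()[[3,0,1,2]],3))
for P,yaws in (((.40,.09),(191,)),((.36,.09),(191,)),((.42,.09),(-90,-70,-110))):
  for yd in yaws:
    yaw=np.radians(yd); q=np.array([0,.3,1.9,0,.9,0.]); q[5]=(q[0]-yaw-np.pi/2+np.pi)%(2*np.pi)-np.pi
    for tilt in (0,15,30,45,60):
        g=ik(np.array([*P,.04 if tilt else .15]),target(np.radians(tilt),yaw),q); q=g.x
        print(P,yd,tilt,"%.0e"%g.cost,np.round(q,2))
E
```

```text
[-0.     0.173  0.985 -0.001]
[-0.     0.13   0.992  0.001]
[0.001 0.13  0.992 0.   ]
[-0.001  0.13   0.992 -0.   ]
[ 0.472 -0.076  0.878  0.033]
(0.4, 0.09) 191 0 5e-24 [ 0.05  0.09  1.96 -0.    1.09  1.43]
(0.4, 0.09) 191 15 1e-20 [ 0.08  0.38  1.94 -0.03  1.08  1.48]
(0.4, 0.09) 191 30 8e-23 [ 0.1   0.52  1.78 -0.05  1.36  1.5 ]
(0.4, 0.09) 191 45 6e-22 [ 0.11  0.68  1.64 -0.06  1.61  1.51]
(0.4, 0.09) 191 60 6e-21 [ 0.11  0.83  1.52 -0.07  1.84  1.51]
(0.36, 0.09) 191 0 8e-19 [ 0.06  0.03  2.03 -0.    1.08  1.44]
(0.36, 0.09) 191 15 2e-21 [ 0.08  0.33  2.02 -0.03  1.05  1.48]
(0.36, 0.09) 191 30 3e-23 [ 0.1   0.48  1.87 -0.05  1.31  1.5 ]
(0.36, 0.09) 191 45 1e-22 [ 0.11  0.64  1.73 -0.06  1.55  1.52]
(0.36, 0.09) 191 60 7e-22 [ 0.12  0.79  1.62 -0.06  1.77  1.52]
(0.42, 0.09) -90 0 3e-26 [ 0.05  0.12  1.92 -0.    1.09  0.05]
(0.42, 0.09) -90 15 6e-17 [ 0.26  0.32  2.04 -0.33  0.88  0.49]
(0.42, 0.09) -90 30 2e-21 [ 0.44  0.43  1.99 -0.55  1.04  0.8 ]
(0.42, 0.09) -90 45 3e-23 [ 0.56  0.56  1.93 -0.69  1.23  1.  ]
(0.42, 0.09) -90 60 4e-23 [ 0.65  0.71  1.88 -0.77  1.42  1.14]
(0.42, 0.09) -70 0 3e-26 [ 0.05  0.12  1.92 -0.    1.09 -0.3 ]
(0.42, 0.09) -70 15 4e-23 [ 0.27  0.29  2.1  -0.38  0.77  0.2 ]
(0.42, 0.09) -70 30 7e-30 [ 0.47  0.37  2.11 -0.71  0.87  0.65]
(0.42, 0.09) -70 45 1e-17 [ 0.64  0.5   2.11 -0.9   1.04  0.97]
(0.42, 0.09) -70 60 1e-23 [ 0.75  0.66  2.09 -1.01  1.23  1.19]
(0.42, 0.09) -110 0 3e-26 [ 0.05  0.12  1.92 -0.    1.09  0.4 ]
(0.42, 0.09) -110 15 6e-21 [ 0.23  0.36  1.98 -0.27  0.97  0.75]
(0.42, 0.09) -110 30 7e-21 [ 0.37  0.48  1.88 -0.42  1.18  0.96]
(0.42, 0.09) -110 45 6e-22 [ 0.46  0.62  1.79 -0.52  1.39  1.08]
(0.42, 0.09) -110 60 1e-22 [ 0.53  0.77  1.71 -0.59  1.59  1.16]
```

```bash
python3 -m creep '{"slide":[[0,0,0],[0,0,0],[0,0,0],[0,0,0],[0,0,0],[0,0,0],[0,0,0],[0,0,0],[0,0,0]],"twist":[[-0.004,0.0205,0],[-0.008,0.041,0],[-0.012,0.0615,0],[-0.016,0.082,0],[-0.02,0.1025,0],[-0.024,0.123,0],[-0.028,0.1435,0],[-0.0318,0.1636,0],[-0.0318,0.1636,0]],"fingers":[-0.6,-0.6,-0.6,-0.6,-0.6,-0.6,-0.6,-0.6,-0.6]}'
python3 -c "
from rig import telemetry as t;import numpy as np
print(np.round(t.get_state()['qpos'],3))"
```

```text
clock: 6.6
position: [0.3925, 0.1204, 0.2515]
ee_rot: [-0.032, -0.094, 0.995, -0.019]
contact_force: [0.0, -0.3, -1.9]
width: 0.0267
[ 0.158  0.052  1.739 -0.034  1.417 -1.595]
```

```bash
cat > tw.py <<'E'
import sys
from kin import *
from rig import telemetry
def cur():
    s=telemetry.get_state(); w,x,y,z=s["ee_rot"]; return np.array(s["position"]),Ro.from_quat([x,y,z,w])
def to(P,tilt,yaw):
    x,R=cur(); Rt=target(np.radians(tilt),np.radians(yaw)); v=(Rt*R.inv()).as_rotvec()
    print("pos",np.round(x,4),"tilt/yaw of tool z",np.round(R.as_matrix()[:,2],3),"jaw az",round(np.degrees(np.arctan2(R.as_matrix()[1,1],R.as_matrix()[0,1])),2))
    print("slide",np.round((np.array(P)-x)/.15,4),"twist",np.round(v/(2*np.pi),4),"deg",round(np.degrees(np.linalg.norm(v)),1))
if __name__=="__main__":
    a=[float(v) for v in sys.argv[1:]]; to(a[:3],a[3],a[4])
E
python3 tw.py .40 .10 .20 0 -79
```

```text
pos [0.3925 0.1204 0.2515] tilt/yaw of tool z [-0.059 -0.044 -0.997] jaw az 100.9
slide [ 0.0501 -0.1358 -0.3432] twist [-0.0019 -0.0129 -0.2494] deg 89.9
```

```bash
python3 -m creep '{"slide":[[0,0,0],[0,-0.02,-0.05],[0.02,-0.05,-0.1],[0.03,-0.08,-0.15],[0.05,-0.11,-0.2],[0.05,-0.136,-0.25],[0.05,-0.136,-0.3],[0.05,-0.136,-0.343],[0.05,-0.136,-0.343],[0.05,-0.136,-0.343],[0.05,-0.136,-0.343],[0.05,-0.136,-0.343],[0.05,-0.136,-0.343]],"twist":[[-0.0001,-0.0006,-0.012],[-0.0003,-0.0017,-0.034],[-0.0004,-0.0029,-0.056],[-0.0006,-0.004,-0.078],[-0.0008,-0.0052,-0.1],[-0.0009,-0.0063,-0.122],[-0.0011,-0.0074,-0.144],[-0.0013,-0.0086,-0.166],[-0.0014,-0.0097,-0.188],[-0.0016,-0.0109,-0.21],[-0.0018,-0.012,-0.232],[-0.0019,-0.0129,-0.2494],[-0.0019,-0.0129,-0.2494]],"fingers":[-0.6,-0.6,-0.6,-0.6,-0.6,-0.6,-0.6,-0.6,-0.6,-0.6,-0.6,-0.6,-0.6]}'
python3 tw.py .40 .09 .15 0 -169
```

```text
clock: 7.9
position: [0.3987, 0.0995, 0.199]
ee_rot: [0.001, 0.636, 0.772, -0.002]
contact_force: [-0.3, 0.1, -1.9]
width: 0.0266
pos [0.3987 0.0995 0.199 ] tilt/yaw of tool z [-0.    -0.004 -1.   ] jaw az 11.01
slide [ 0.0084 -0.0635 -0.3269] twist [ 0.0005 -0.0005 -0.25  ] deg 90.0
```

```bash
python3 -m creep '{"slide":[[0,-0.01,0],[0,-0.03,-0.05],[0,-0.06,-0.1],[0,-0.06,-0.15],[0,-0.06,-0.2],[0,-0.06,-0.25],[0,-0.06,-0.3],[0,-0.06,-0.33],[0,-0.06,-0.33],[0,-0.06,-0.33],[0,-0.06,-0.33],[0,-0.06,-0.33],[0,-0.06,-0.33]],"twist":[[0,0,-0.012],[0,0,-0.034],[0,0,-0.056],[0,0,-0.078],[0,0,-0.1],[0,0,-0.122],[0,0,-0.144],[0,0,-0.166],[0,0,-0.188],[0,0,-0.21],[0,0,-0.232],[0,0,-0.25],[0,0,-0.25]],"fingers":[-0.6,-0.6,-0.6,-0.6,-0.6,-0.6,-0.6,-0.6,-0.6,-0.6,-0.6,-0.6,-0.6]}'
python3 -m creep '{"slide":[[0,0,0],[0,0,0],[0,0,0],[0,0,0],[0,0,0],[0,0,0],[0,0,0],[0,0,0],[0,0,0],[0,0,0]],"twist":[[-0.002,0.01,0],[-0.0055,0.028,0],[-0.0095,0.049,0],[-0.0135,0.07,0],[-0.0175,0.091,0],[-0.0215,0.112,0],[-0.0255,0.133,0],[-0.0292,0.15,0],[-0.0292,0.15,0],[-0.0292,0.15,0]],"fingers":[-0.6,-0.6,-0.6,-0.6,-0.6,-0.6,-0.6,-0.6,-0.6,-0.6]}'
python3 tw.py .40 .09 .033 55 -169
python3 snap.py e5 230,120,480,300 200,150,380,310
```

```text
clock: 9.2
position: [0.3985, 0.0905, 0.1499]
ee_rot: [0.0, 0.995, 0.097, -0.003]
contact_force: [-1.1, -0.8, -2.3]
width: 0.0267
clock: 10.2
position: [0.3982, 0.0906, 0.1491]
ee_rot: [0.044, 0.882, 0.086, -0.461]
contact_force: [0.2, -0.1, -1.0]
width: 0.0267
pos [0.3982 0.0906 0.1491] tilt/yaw of tool z [-0.806 -0.157 -0.571] jaw az -78.89
slide [ 0.0117 -0.0039 -0.7743] twist [-0.0002 -0.0006 -0.0003] deg 0.3
side k 3
top k 3
{'clock': np.float64(10.3), 'position': array([0.3977, 0.0905, 0.151 ]), 'ee_rot': array([ 0.0442,  0.8825,  0.0859, -0.4603]), 'contact_force': array([-0.3687, -0.2385, -2.366 ]), 'width': np.float64(0.0267), 'qpos': array([ 0.1123,  0.6506,  1.4906, -0.0712,  1.9593,  1.4964])}
```

View pics/e5_side.png

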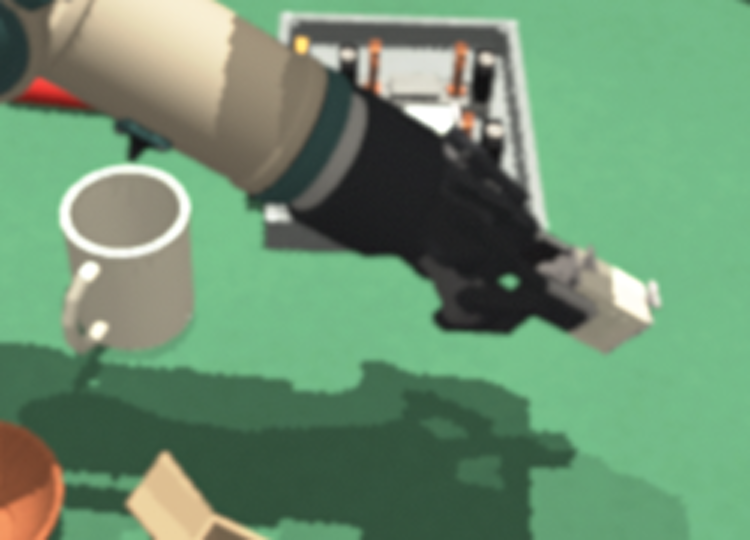

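View pics/e5_top.png

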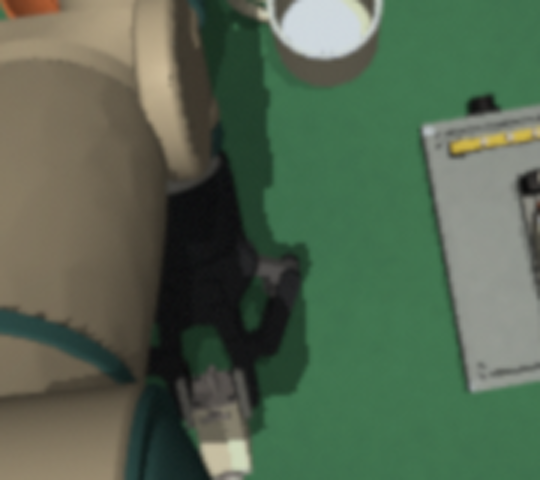

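```bash
python3 -m creep '{"slide":[[0,0,-0.08],[0,0,-0.2],[0,0,-0.35],[0,0,-0.5],[0,0,-0.6],[0,0,-0.67],[0,0,-0.7],[0,0,-0.7],[0,0,-0.7]],"twist":[[0,0,0],[0,0,0],[0,0,0],[0,0,0],[0,0,0],[0,0,0],[0,0,0],[0,0,0],[0,0,0]],"fingers":[-0.6,-0.6,-0.6,-0.6,-0.6,-0.6,-0.6,-0.6,-0.6]}'
python3 snap.py e6 230,120,480,300 200,150,380,310
```

```text
clock: 11.2
position: [0.3979, 0.0906, 0.0459]
ee_rot: [0.045, 0.882, 0.085, -0.461]
contact_force: [0.0, -0.4, -2.2]
width: 0.0266
side k 3
top k 3
{'clock': np.float64(11.3), 'position': array([0.3979, 0.0906, 0.0459]), 'ee_rot': array([ 0.0446,  0.8821,  0.0853, -0.4611]), 'contact_force': array([-0.5697, -0.2621, -1.7238]), 'width': np.float64(0.0266), 'qpos': array([ 0.1124,  0.7731,  1.5562, -0.0673,  1.7737,  1.5112])}
```

View pics/e6_side.png

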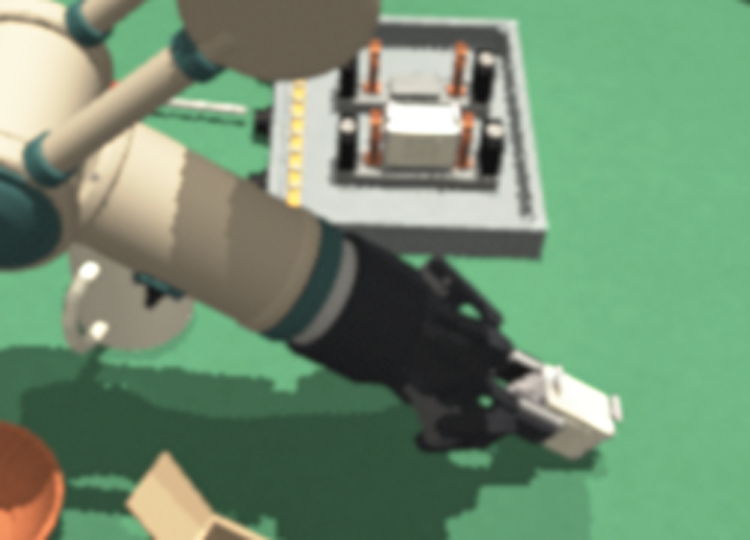

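```bash
python3 - <<'E'
from h import *
s=load("e6_side")
for p in [(280,217),(282,213),(276,222),(262,225),(300,215),(255,228)]: print(p,np.round(s.pt(*p),3))
P=s.cloud(); m=(P[...,0]>.5)&(P[...,0]<.78)&(P[...,1]>-.02)&(P[...,1]<.25)&(P[...,2]>.02)
# lowest arm points above mug zone
for zlo in (.08,.09,.1,.11,.12,.13,.14,.15,.16): print(zlo, (m&(P[...,2]>zlo)&(P[...,2]<zlo+.01)).sum(), np.round(np.nanmean(P[m&(P[...,2]>zlo)&(P[...,2]<zlo+.01)],0),3))
E
```

```text
(280, 217) [0.617 0.167 0.178]
(282, 213) [0.614 0.166 0.187]
(276, 222) [0.665 0.071 0.046]
(262, 225) [0.695 0.073 0.03 ]
(300, 215) [0.586 0.161 0.185]
(255, 228) [0.694 0.105 0.059]
0.08 221 [0.644 0.155 0.084]
0.09 18 [0.693 0.072 0.093]
0.1 4 [0.51  0.143 0.107]
0.11 32 [0.512 0.147 0.116]
0.12 77 [0.523 0.148 0.125]
0.13 110 [0.522 0.15  0.135]
0.14 167 [0.527 0.15  0.146]
0.15 226 [0.53  0.148 0.155]
0.16 407 [0.529 0.137 0.166]
```

```bash
python3 -m creep '{"slide":[[0,0,-0.02],[0,0,-0.045],[0,0,-0.06],[0,0,-0.066],[0,0,-0.066],[0,0,-0.066]],"twist":[[0,0,0],[0,0,0],[0,0,0],[0,0,0],[0,0,0],[0,0,0]],"fingers":[-0.6,-0.6,-0.6,-0.6,-0.6,-0.6]}'
for i in 1; do python3 -m creep '{"slide":[[0,0,-0.008],[0,0,-0.013],[0,0,-0.013],[0,0,-0.013]],"twist":[[0,0,0],[0,0,0],[0,0,0],[0,0,0]],"fingers":[-0.6,-0.6,-0.6,-0.6]}'; done
```

```text
clock: 11.9
position: [0.3976, 0.0905, 0.0355]
ee_rot: [0.045, 0.882, 0.085, -0.462]
contact_force: [0.7, 0.1, -2.1]
width: 0.0263
clock: 12.3
position: [0.3976, 0.0905, 0.0336]
ee_rot: [0.045, 0.882, 0.085, -0.462]
contact_force: [0.1, 0.5, -2.4]
width: 0.0268
```

```bash
python3 -m creep '{"slide":[[0,0,-0.007],[0,0,-0.007],[0,0,-0.007]],"twist":[[0,0,0],[0,0,0],[0,0,0]],"fingers":[-0.6,-0.6,-0.6]}'
python3 -m creep '{"slide":[[0,0,-0.007],[0,0,-0.007],[0,0,-0.007]],"twist":[[0,0,0],[0,0,0],[0,0,0]],"fingers":[-0.6,-0.6,-0.6]}'
```

```text
clock: 12.6
position: [0.3975, 0.0905, 0.0333]
ee_rot: [0.045, 0.882, 0.085, -0.462]
contact_force: [2.0, 1.8, 3.6]
width: 0.027
clock: 12.9
position: [0.3976, 0.0905, 0.0331]
ee_rot: [0.045, 0.882, 0.085, -0.462]
contact_force: [3.8, 0.9, 8.6]
width: 0.0267
```

```bash
python3 -m creep '{"slide":[[0,0,0.007],[0,0,0.007],[0,0,0.007]],"twist":[[0,0,0],[0,0,0],[0,0,0]],"fingers":[-0.6,-0.6,-0.6]}' 40
python3 -m creep '{"slide":[[0,0,0],[0,0,0],[0,0,0],[0,0,0],[0,0,0],[0,0,0],[0,0,0],[0,0,0]],"twist":[[0,0,0],[0,0,0],[0,0,0],[0,0,0],[0,0,0],[0,0,0],[0,0,0],[0,0,0]],"fingers":[0.9,0.9,0.9,0.9,0.9,0.9,0.9,0.9]}'
python3 snap.py e7 330,200,480,300 200,200,320,310
```

```text
clock: 13.2
position: [0.3976, 0.0905, 0.0332]
ee_rot: [0.045, 0.882, 0.085, -0.462]
contact_force: [3.8, 1.4, 5.8]
width: 0.0265
clock: 14.0
position: [0.3976, 0.0905, 0.0325]
ee_rot: [0.045, 0.882, 0.085, -0.462]
contact_force: [0.1, 0.4, 0.1]
width: 0.0814
side k 5
top k 5
{'clock': np.float64(14.1), 'position': array([0.3976, 0.0905, 0.0325]), 'ee_rot': array([ 0.0446,  0.8818,  0.0853, -0.4616]), 'contact_force': array([ 0.3842, -0.9773, -0.3907]), 'width': np.float64(0.0813), 'qpos': array([ 0.1123,  0.7905,  1.5621, -0.0671,  1.7516,  1.5127])}
```

View pics/e7_side.png

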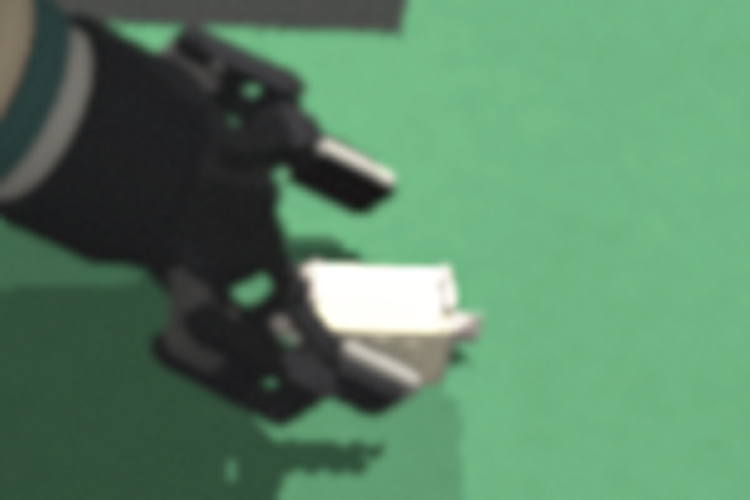

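View pics/e7_top.png

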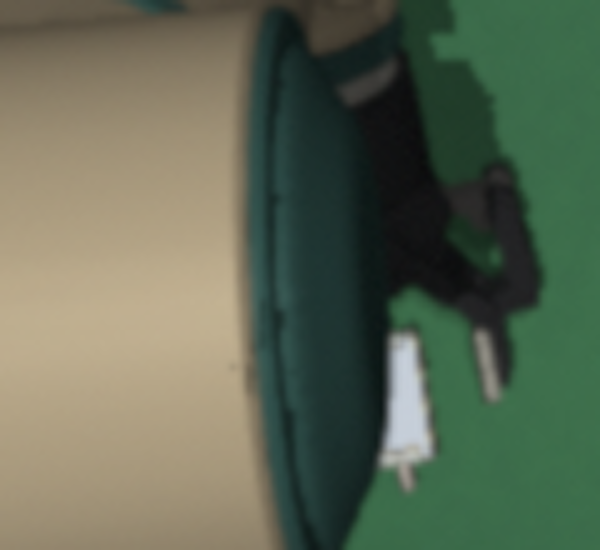

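```bash
python3 -m creep '{"slide":[[0.08,0.015,0.08],[0.2,0.04,0.22],[0.33,0.06,0.42],[0.4,0.08,0.65],[0.4,0.08,0.85],[0.4,0.08,0.95],[0.4,0.08,0.95],[0.4,0.08,0.95],[0.35,0.07,0.95],[0.3,0.06,0.95],[0.25,0.04,0.95],[0.2,0.02,0.95],[0.2,0,0.95],[0.2,0,0.95]],"twist":[[0,0,0],[0,0,0],[0,0,0],[0.002,-0.01,0],[0.005,-0.026,0],[0.009,-0.046,0],[0.013,-0.067,0],[0.017,-0.087,0],[0.021,-0.108,0],[0.025,-0.128,0],[0.0292,-0.15,0],[0.0292,-0.15,0],[0.0292,-0.15,0],[0.0292,-0.15,0]],"fingers":[0.9,0.9,0.9,0.9,0.9,0.9,0.9,0.9,0.9,0.9,0.9,0.9,0.9,0.9]}'
python3 snap.py e8 330,170,480,300 200,200,380,330
```

```text
clock: 15.5
position: [0.4297, 0.0903, 0.1755]
ee_rot: [0.001, 0.995, 0.096, -0.002]
contact_force: [0.4, 0.3, 0.0]
width: 0.0811
side k 4
top k 4
{'clock': np.float64(15.6), 'position': array([0.43  , 0.0906, 0.1749]), 'ee_rot': array([ 4.000e-04,  9.954e-01,  9.600e-02, -2.300e-03]), 'contact_force': array([ 0.4571, -0.4902,  0.0433]), 'width': np.float64(0.0812), 'qpos': array([ 4.9800e-02,  1.1660e-01,  1.8630e+00, -1.1000e-03,  1.1666e+00,
        1.4287e+00])}
```

View pics/e8_side.png

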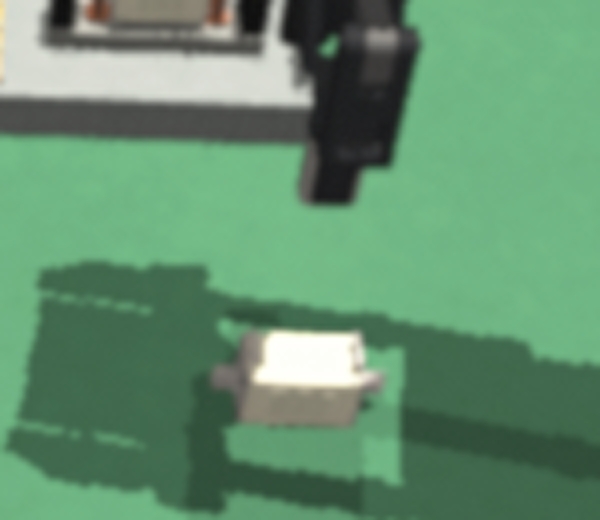

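View pics/e8_top.png

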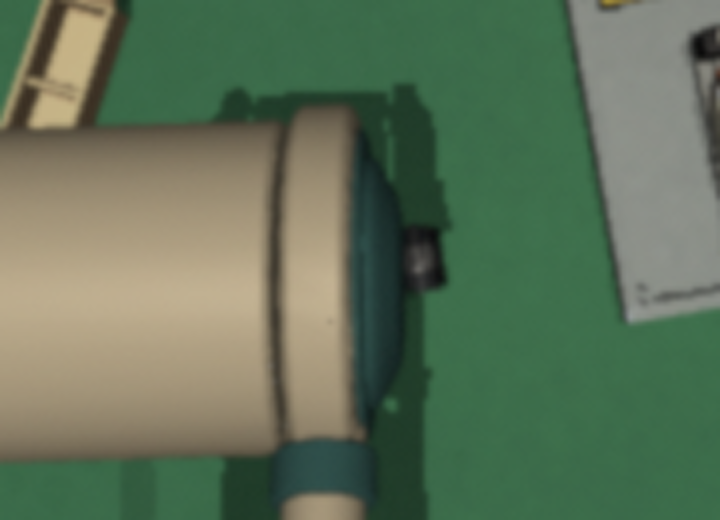

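```bash
python3 - <<'E'
from h import *
s=load("e8_side")
crop(s.img,375,245,435,285,12,"pics/e8z.png")
f=lambda x,y:(330+x/4-.375,170+y/4-.375)
for n,p,z in (("botL",(240,419),0),("botR",(359,428),0),("bladeL",(211,377),.018),("bladeR",(382,382),.018)):
    print(n,np.round(s.plane(*f(*p),z)*1000,1))
P=s.cloud(); m=(P[...,2]>.030)&(P[...,2]<.041)&(P[...,0]>.34)&(P[...,0]<.5)&(P[...,1]>.03)&(P[...,1]<.16)
Q=P[m][:,:2]*1000; print(len(Q),np.round(Q.mean(0),1), cv2.minAreaRect(Q.astype(np.float32)))
E
```

```text
botL [431.9 107.    0. ]
botR [376.9  98.6   0. ]
bladeL [448.7  99.6  18. ]
bladeR [370.6  83.2  18. ]
399 [408.8  95.3] ((408.9497985839844, 93.10877990722656), (55.04425811767578, 29.779422760009766), 10.271925926208496)
```

View pics/e8z.png

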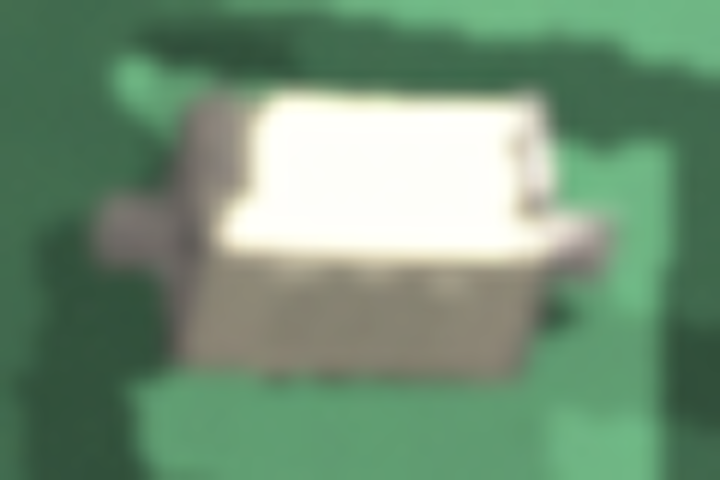

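```bash
python3 -m creep '{"slide":[[-0.05,0.005,-0.05],[-0.1,0.01,-0.15],[-0.135,0.013,-0.3],[-0.135,0.013,-0.45],[-0.135,0.013,-0.6],[-0.135,0.013,-0.68],[-0.135,0.013,-0.7],[-0.135,0.013,-0.7]],"twist":[[0,0,0],[0,0,0],[0,0,0],[0,0,0],[0,0,0],[0,0,0],[0,0,0],[0,0,0]],"fingers":[0.3,0.3,0.3,0.3,0.3,0.3,0.3,0.3]}' 80
python3 snap.py e9 330,170,480,300 200,200,380,330
python3 tw.py .4093 .0925 .010 0 -169
```

```text
clock: 16.4
position: [0.4071, 0.0926, 0.0692]
ee_rot: [0.0, 0.995, 0.096, -0.003]
contact_force: [-0.0, 0.6, 0.2]
width: 0.0552
side k 4
top k 4
{'clock': np.float64(16.5), 'position': array([0.4079, 0.0926, 0.0702]), 'ee_rot': array([ 4.000e-04,  9.954e-01,  9.630e-02, -2.000e-03]), 'contact_force': array([-0.225 , -0.1164,  0.0657]), 'width': np.float64(0.056), 'qpos': array([ 5.7300e-02,  2.1010e-01,  2.0623e+00, -1.2000e-03,  8.7310e-01,
        1.4361e+00])}
pos [0.4079 0.0926 0.0702] tilt/yaw of tool z [-0.004 -0.001 -1.   ] jaw az -78.95
slide [ 0.0092 -0.0007 -0.4016] twist [ 0.0002 -0.0006 -0.0001] deg 0.2
```

View pics/e9_side.png

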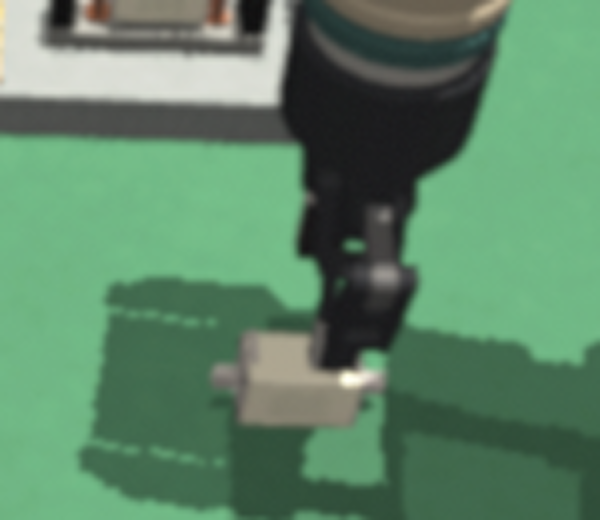

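```bash
python3 - <<'E'
from h import *
s=load("e9_side")
for r in (28,42):
  for z in (.07,.078): u,v=s.proj([.408-.19*r/1000,.0925+.98*r/1000,z]); print(r,z,(u-330)*4,(v-170)*4)
E
python3 -m creep '{"slide":[[0.008,0,-0.06],[0.008,0,-0.15],[0.008,0,-0.25],[0.008,0,-0.33],[0.008,0,-0.38],[0.008,0,-0.4],[0.008,0,-0.4]],"twist":[[0,-0.0003,0],[0,-0.0005,0],[0,-0.0005,0],[0,-0.0005,0],[0,-0.0005,0],[0,-0.0005,0],[0,-0.0005,0]],"fingers":[0.3,0.3,0.3,0.3,0.3,0.3,0.3]}'
python3 snap.py e10 330,170,480,300 200,200,380,330
```

```text
28 0.07 322.38250880750184 364.3990922712285
28 0.078 325.40034940420287 353.4622281597635
42 0.07 325.7869461080429 391.27762027238464
42 0.078 328.8747919537914 380.4112048313161
clock: 17.2
position: [0.4086, 0.0925, 0.0099]
ee_rot: [0.001, 0.995, 0.096, -0.001]
contact_force: [-0.1, 0.2, -0.6]
width: 0.0555
side k 4
top k 4
{'clock': np.float64(17.3), 'position': array([0.409 , 0.0925, 0.0104]), 'ee_rot': array([ 6.000e-04,  9.954e-01,  9.620e-02, -1.000e-04]), 'contact_force': array([-0.0921,  0.162 ,  0.8331]), 'width': np.float64(0.0555), 'qpos': array([ 5.7100e-02,  3.0730e-01,  2.1395e+00, -1.8000e-03,  6.9500e-01,
        1.4366e+00])}
```

View pics/e10_side.png

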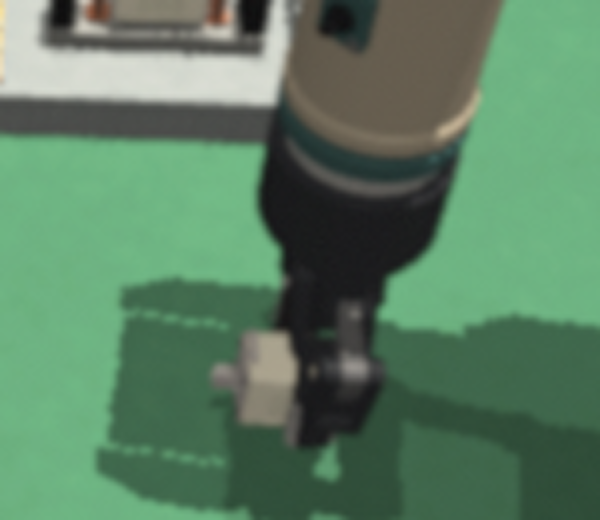

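```bash
python3 -m creep '{"slide":[[0,0,0],[0,0,0],[0,0,0],[0,0,0],[0,0,0],[0,0,0],[0,0,0]],"twist":[[0,0,0],[0,0,0],[0,0,0],[0,0,0],[0,0,0],[0,0,0],[0,0,0]],"fingers":[-0.6,-0.6,-0.6,-0.6,-0.6,-0.6,-0.6]}' 80
python3 -m creep '{"slide":[[0,0,0.03],[0,0,0.1],[0,0,0.25],[0,0,0.45],[0,0,0.65],[0,0,0.8],[0,0,0.87],[0,0,0.87]],"twist":[[0,0,0],[0,0,0],[0,0,0],[0,0,0],[0,0,0],[0,0,0],[0,0,0],[0,0,0]],"fingers":[-0.6,-0.6,-0.6,-0.6,-0.6,-0.6,-0.6,-0.6]}'
python3 tw.py .5309 -.2265 .14 0 -169
```

```text
clock: 18.0
position: [0.409, 0.0925, 0.0107]
ee_rot: [0.001, 0.995, 0.096, 0.0]
contact_force: [-0.8, 1.0, 5.0]
width: 0.0267
clock: 18.8
position: [0.4092, 0.0925, 0.1416]
ee_rot: [0.001, 0.995, 0.096, 0.001]
contact_force: [1.2, -0.3, -2.2]
width: 0.0268
pos [0.4092 0.0925 0.1416] tilt/yaw of tool z [ 0.002 -0.001 -1.   ] jaw az -78.96
slide [ 0.8111 -2.1268 -0.0105] twist [ 0.0002  0.0003 -0.0001] deg 0.1
```

```bash
python3 -m creep '{"slide":[[0.06,-0.14,0],[0.15,-0.38,0],[0.25,-0.65,0],[0.35,-0.9,0],[0.4,-1,0]],"twist":[[0,0,0],[0,0,0],[0,0,0],[0,0,0],[0,0,0]],"fingers":[-0.6,-0.6,-0.6,-0.6,-0.6]}'
python3 -m creep '{"slide":[[0.1,-0.25,0],[0.22,-0.55,0],[0.32,-0.8,0],[0.38,-0.95,0],[0.4,-1,0],[0.4,-1,0]],"twist":[[0,0,0],[0,0,0],[0,0,0],[0,0,0],[0,0,0],[0,0,0]],"fingers":[-0.6,-0.6,-0.6,-0.6,-0.6,-0.6]}'
python3 -m creep '{"slide":[[0,-0.04,0],[0.01,-0.1,0],[0.01,-0.127,0],[0.01,-0.127,0],[0.01,-0.127,0]],"twist":[[0,0,0],[0,0,0],[0,0,0],[0,0,0],[0,0,0]],"fingers":[-0.6,-0.6,-0.6,-0.6,-0.6]}'
python3 tw.py .5309 -.2265 .14 0 -169
python3 snap.py e11 290,40,440,180 320,130,520,290
```

```text
clock: 19.3
position: [0.4691, -0.0605, 0.1389]
ee_rot: [0.001, 0.995, 0.095, -0.001]
contact_force: [1.1, -0.1, -2.3]
width: 0.0266
clock: 19.9
position: [0.5279, -0.2074, 0.1389]
ee_rot: [-0.001, 0.995, 0.096, -0.002]
contact_force: [0.1, 0.8, -2.4]
width: 0.0267
clock: 20.4
position: [0.5299, -0.2263, 0.1407]
ee_rot: [0.0, 0.995, 0.096, -0.001]
contact_force: [-0.5, 0.4, -1.7]
width: 0.0267
pos [ 0.5299 -0.2263  0.1407] tilt/yaw of tool z [-0.001 -0.001 -1.   ] jaw az -78.96
slide [ 0.0068 -0.0015 -0.0044] twist [ 0.0001 -0.0002 -0.0001] deg 0.1
side k 4
top k 3
{'clock': np.float64(20.5), 'position': array([ 0.5299, -0.2262,  0.1406]), 'ee_rot': array([ 4.000e-04,  9.954e-01,  9.630e-02, -6.000e-04]), 'contact_force': array([-0.1575,  0.1052, -2.4937]), 'width': np.float64(0.0266), 'qpos': array([-5.2330e-01,  3.4190e-01,  1.6436e+00, -1.5000e-03,  1.1566e+00,
        8.5520e-01])}
```

View pics/e11_side.png

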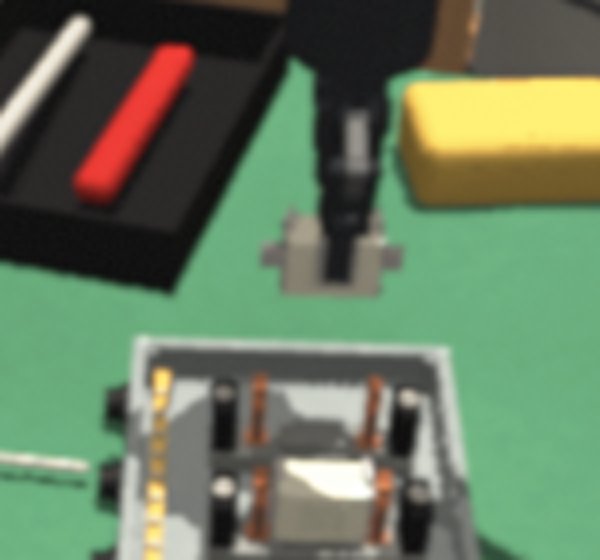

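View pics/e11_top.png

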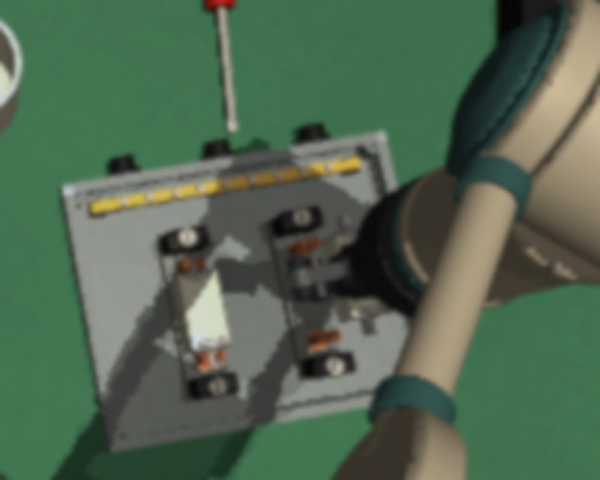

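```bash
python3 - <<'E'
from h import *
s=load("e11_side");t=load("e11_top")
crop(s.img,350,85,395,120,16,"pics/e11sz.png")
crop(t.img,405,185,465,250,9,"pics/e11tz.png")
E
```

```text
(no output)
```

View pics/e11sz.png

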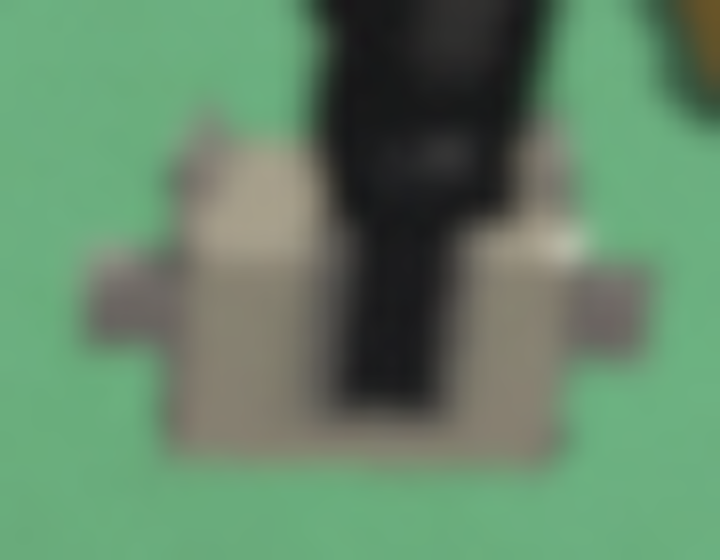

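View pics/e11tz.png

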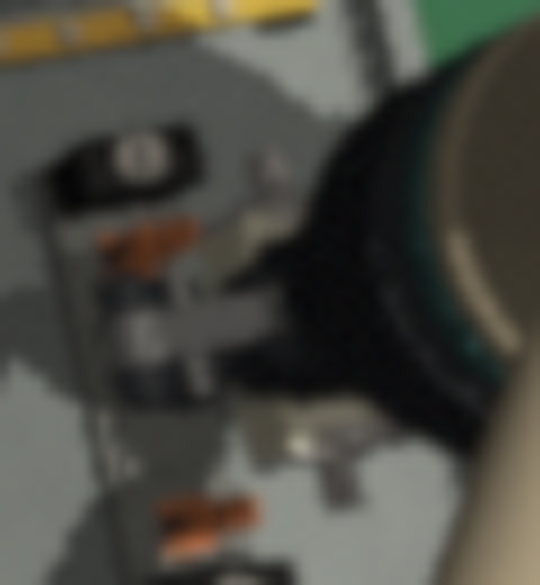

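```bash
python3 - <<'E'
from h import *
s=load("e11_side");t=load("e11_top")
S=lambda x,y:(350+x/16-.5,85+y/16-.5); T=lambda x,y:(405+x/9-.5,185+y/9-.5)
tcp=np.array([530.0,-226.3,140.6]); a=np.radians(11); ex=np.array([np.cos(a),np.sin(a)]); ey=np.array([-np.sin(a),np.cos(a)])
zc=(.1406-.010)
def rep(n,P,loc):
    P=P[:2]*1000; d=P-tcp[:2]; print(n,"meas-tcp in fuse axes",np.round([d@ex,d@ey],1),"expected",loc)
rep("S bladeL",s.plane(*S(88,298),zc+.018),(39.2,3)); rep("S bladeR",s.plane(*S(650,310),zc+.018),(-39.2,3))
rep("S botL",s.plane(*S(163,460),zc),(27,14)); rep("S botR",s.plane(*S(557,465),zc),(-27,14))
rep("T far",t.plane(*T(266,148),zc+.0255),(39.2,0)); rep("T near",t.plane(*T(343,508),zc+.0255),(-39.2,0))
E
```

```text
S bladeL meas-tcp in fuse axes [38.3 -0.8] expected (39.2, 3)
S bladeR meas-tcp in fuse axes [-39.3  -1.9] expected (-39.2, 3)
S botL meas-tcp in fuse axes [26.9 11.2] expected (27, 14)
S botR meas-tcp in fuse axes [-27.9   9.5] expected (-27, 14)
T far meas-tcp in fuse axes [42.   3.7] expected (39.2, 0)
T near meas-tcp in fuse axes [-36.4   4.6] expected (-39.2, 0)
```

```bash
python3 -m creep '{"slide":[[0,0,-0.06],[0,0,-0.15],[0,0,-0.27],[0,0,-0.38],[0,0,-0.45],[0,0,-0.487],[0,0,-0.487],[0,0,-0.487]],"twist":[[0,0,0],[0,0,0],[0,0,0],[0,0,0],[0,0,0],[0,0,0],[0,0,0],[0,0,0]],"fingers":[-0.6,-0.6,-0.6,-0.6,-0.6,-0.6,-0.6,-0.6]}' 100
python3 snap.py e12 335,90,415,160 385,175,475,250
python3 - <<'E'
from h import *
s=load("e12_side");t=load("e12_top")
crop(s.img,335,105,395,150,13,"pics/e12sz.png")
crop(t.img,405,190,455,250,9,"pics/e12tz.png")
E
```

```text
clock: 21.3
position: [0.5305, -0.2268, 0.0679]
ee_rot: [0.001, 0.995, 0.096, -0.0]
contact_force: [0.4, -0.6, -2.0]
width: 0.0261
side k 6
top k 6
{'clock': np.float64(21.4), 'position': array([ 0.5307, -0.2269,  0.0683]), 'ee_rot': array([1.100e-03, 9.954e-01, 9.620e-02, 1.000e-04]), 'contact_force': array([ 0.4497, -0.3126, -1.8932]), 'width': np.float64(0.0261), 'qpos': array([-0.5236,  0.4132,  1.7358, -0.0019,  0.9911,  0.8555])}
```

View pics/e12sz.png

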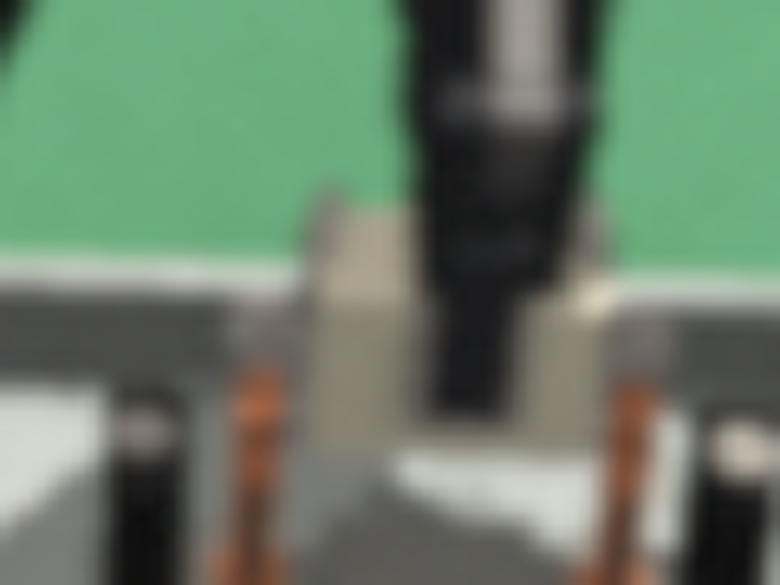

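View pics/e12tz.png

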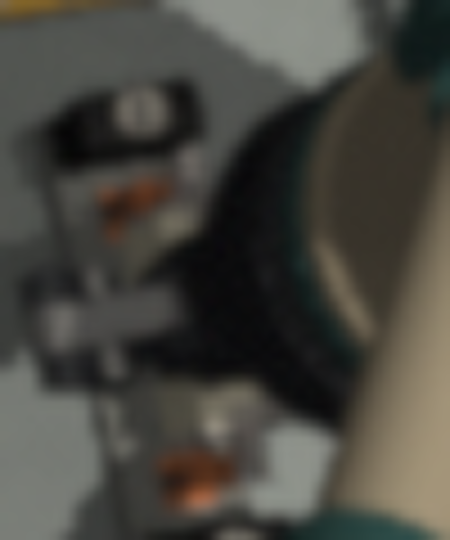

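```bash
python3 - <<'E'
from h import *
s=load("e12_side");t=load("e12_top")
S=lambda x,y:(335+x/13-.5,105+y/13-.5); T=lambda x,y:(405+x/9-.5,190+y/9-.5)
tcp=np.array([530.7,-226.9]); a=np.radians(11); ex=np.array([np.cos(a),np.sin(a)]); ey=np.array([-np.sin(a),np.cos(a)])
zb=.0683-.010
def rep(n,P,loc=""):
    d=P[:2]*1000-tcp; print(n,np.round([d@ex,d@ey],1),"if true:",loc)
rep("S bladeL",s.plane(*S(230,325),zb+.018),(39.2,3)); rep("S bladeR",s.plane(*S(674,340),zb+.018),(-39.2,3))
rep("S botL",s.plane(*S(306,445),zb),(27,14)); rep("S botR",s.plane(*S(602,450),zb),(-27,14))
rep("S clipL top",s.plane(*S(262,375),.061),(34,"5-6")); rep("S clipR top",s.plane(*S(637,384),.061),(-34,"5-6"))
rep("S scr",s.plane(*S(148,428),.052),(54,0)); rep("S scr",s.plane(*S(742,447),.052),(-54,0))
rep("T far",t.plane(*T(188,150),zb+.0255),(39.2,0)); rep("T near",t.plane(*T(258,472),zb+.0255),(-39.2,0))
rep("T scr",t.plane(*T(140,110),.052),(54,0))
rep("T clip far",t.plane(*T(133,200),.061),(34,0)); rep("T clip near",t.plane(*T(200,470),.061),(-34,0))
E
```

```text
S bladeL [39.6 -1.1] if true: (39.2, 3)
S bladeR [-40.1  -0.8] if true: (-39.2, 3)
S botL [24.9  9.8] if true: (27, 14)
S botR [-28.7   8.5] if true: (-27, 14)
S clipL top [32.8 -7. ] if true: (34, '5-6')
S clipR top [-35.7  -7.9] if true: (-34, '5-6')
S scr [53.2 -1.9] if true: (54, 0)
S scr [-55.5  -2. ] if true: (-54, 0)
T far [41.7  2.3] if true: (39.2, 0)
T near [-34.7   2.6] if true: (-39.2, 0)
T scr [56.6  2.5] if true: (54, 0)
T clip far [34.4 11.4] if true: (34, 0)
T clip near [-31.6   9.5] if true: (-34, 0)
```

```bash
python3 - <<'E'
from h import *
t=load("e12_top")
g=cv2.convertScaleAbs(t.img,alpha=1.6,beta=0)
crop(g,405,192,445,222,19,"pics/e12t_far.png"); crop(g,412,228,452,258,19,"pics/e12t_near.png")
E
```

```text
(no output)
```

View pics/e12t_far.png

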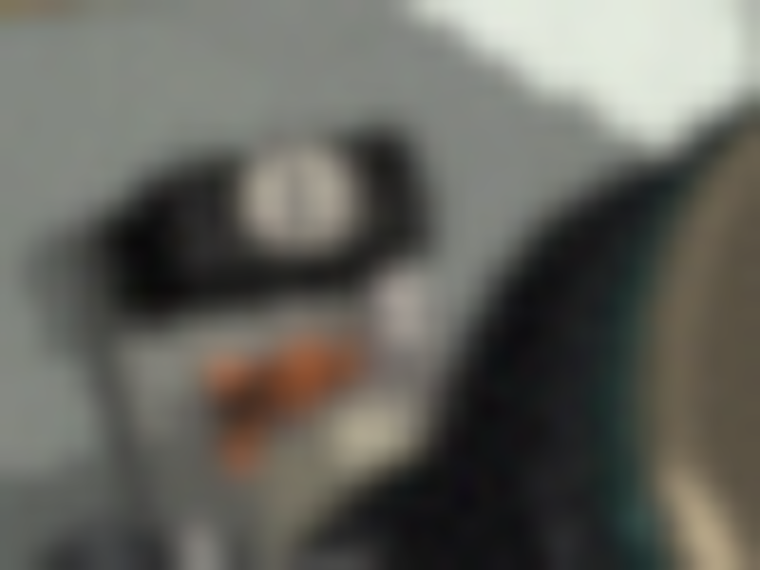

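View pics/e12t_near.png

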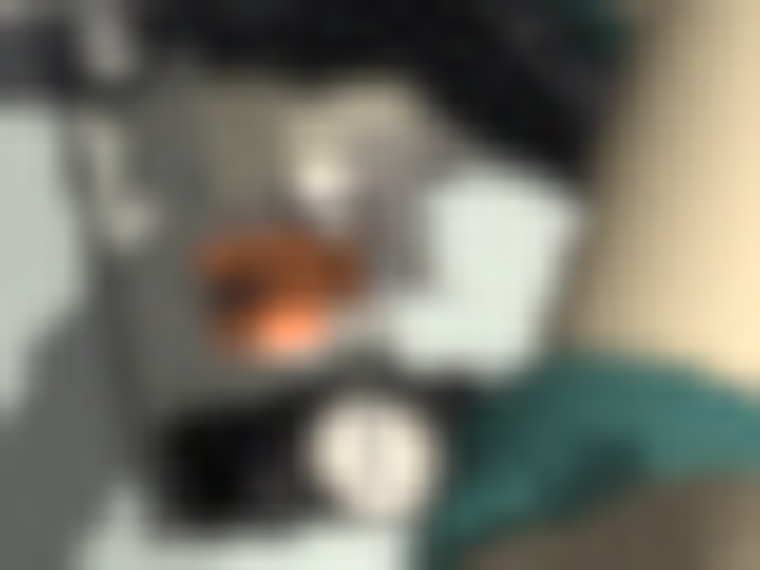

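```bash
python3 - <<'E'
from h import *
s=load("e12_side");t=load("e12_top")
F=lambda x,y:(405+x/19-.5,192+y/19-.5); N=lambda x,y:(412+x/19-.5,228+y/19-.5)
tcp=np.array([530.7,-226.9]); a=np.radians(11); ex=np.array([np.cos(a),np.sin(a)]); ey=np.array([-np.sin(a),np.cos(a)])
zb=.0683-.010
def rep(n,P,loc=""):
    d=P[:2]*1000-tcp; print(n,np.round([d@ex,d@ey],1),"if true:",loc)
rep("far tip",t.plane(*F(402,258),zb+.0255),(39.2,0)); rep("far mid",t.plane(*F(402,320),zb+.018),(0,0))
rep("near mid",t.plane(*N(400,230),zb+.018)); rep("near tip",t.plane(*N(400,292),zb+.0105))
rep("scr far",t.plane(*F(300,198),.052)); rep("scr near",t.plane(*N(373,458),.052))
rep("copper far",t.plane(*F(283,380),.055)); rep("copper near",t.plane(*N(280,285),.055))
t0=load("top0")
for p in ((330+454/5,165+187/5),(330+509/5,165+435/5)): rep("scr0",t0.plane(p[0]-.4,p[1]-.4,.052))
E
```

```text
far tip [43.9  1.2] if true: (39.2, 0)
far mid [37.8  0.5] if true: (0, 0)
near mid [-29.6   0.6] if true: 
near tip [-36.2  -0.1] if true: 
scr far [56.1  2.1] if true: 
scr near [-53.7   2.2] if true: 
copper far [35.3  9.4] if true: 
copper near [-33.    9.2] if true: 
scr0 [55.9  1.9] if true: 
scr0 [-53.8   1.6] if true:
```

```bash
python3 -m creep '{"slide":[[-0.0023,0.0118,0],[-0.0023,0.0118,-0.02],[-0.0023,0.0118,-0.045],[-0.0023,0.0118,-0.06],[-0.0023,0.0118,-0.066],[-0.0023,0.0118,-0.066],[-0.0023,0.0118,-0.066]],"twist":[[0,0,0],[0,0,0],[0,0,0],[0,0,0],[0,0,0],[0,0,0],[0,0,0]],"fingers":[-0.6,-0.6,-0.6,-0.6,-0.6,-0.6,-0.6]}'
python3 -m creep '{"slide":[[0,0,-0.01],[0,0,-0.02],[0,0,-0.02]],"twist":[[0,0,0],[0,0,0],[0,0,0]],"fingers":[-0.6,-0.6,-0.6]}'
```

```text
clock: 22.1
position: [0.5297, -0.2248, 0.0575]
ee_rot: [0.0, 0.995, 0.096, -0.001]
contact_force: [-1.1, -0.5, -2.1]
width: 0.0263
clock: 22.4
position: [0.5302, -0.2254, 0.0548]
ee_rot: [0.001, 0.995, 0.096, -0.0]
contact_force: [1.1, -1.8, -1.9]
width: 0.0264
```

```bash
python3 -m creep '{"slide":[[0,0,-0.007],[0,0,-0.013],[0,0,-0.013]],"twist":[[0,0,0],[0,0,0],[0,0,0]],"fingers":[-0.6,-0.6,-0.6]}'
python3 snap.py e13 335,90,415,160 385,175,475,250
python3 -m creep '{"slide":[[0,0,-0.007],[0,0,-0.013],[0,0,-0.013]],"twist":[[0,0,0],[0,0,0],[0,0,0]],"fingers":[-0.6,-0.6,-0.6]}'
```

```text
clock: 22.7
position: [0.5303, -0.2254, 0.053]
ee_rot: [0.001, 0.995, 0.096, 0.0]
contact_force: [0.6, -3.4, 2.1]
width: 0.0264
side k 6
top k 6
{'clock': np.float64(22.8), 'position': array([ 0.5303, -0.2253,  0.053 ]), 'ee_rot': array([0.0011, 0.9954, 0.0962, 0.    ]), 'contact_force': array([ 0.3679, -2.8327,  0.7766]), 'width': np.float64(0.0263), 'qpos': array([-0.5214,  0.4293,  1.7552, -0.0022,  0.9558,  0.8579])}
clock: 23.1
position: [0.5304, -0.2255, 0.0512]
ee_rot: [0.001, 0.995, 0.096, 0.0]
contact_force: [0.8, -4.2, 3.7]
width: 0.0263
```

View pics/e13_side.png

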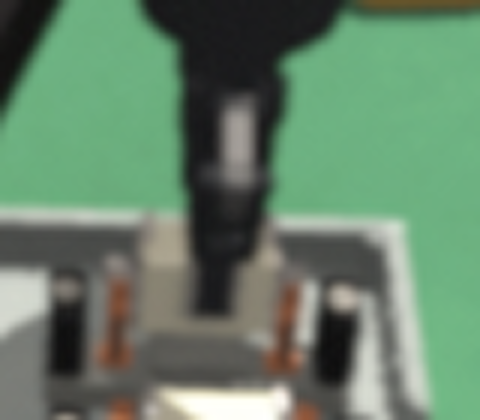

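View pics/e13_top.png

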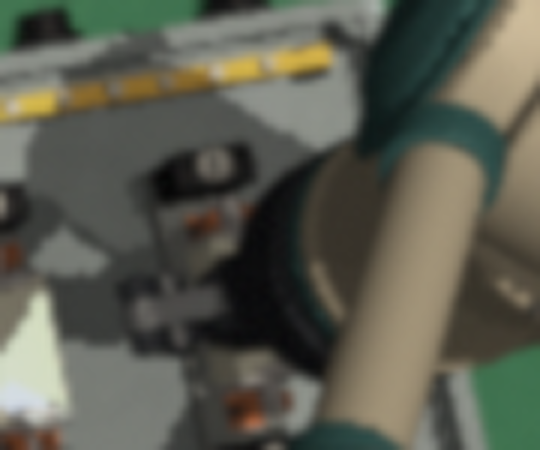

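```bash
python3 -m creep '{"slide":[[0.001,-0.006,0],[0.001,-0.006,0],[0.001,-0.006,0]],"twist":[[0,0,0],[0,0,0],[0,0,0]],"fingers":[-0.6,-0.6,-0.6]}'
python3 -m creep '{"slide":[[0,0,-0.01],[0,0,-0.02],[0,0,-0.02]],"twist":[[0,0,0],[0,0,0],[0,0,0]],"fingers":[-0.6,-0.6,-0.6]}'
```

```text
clock: 23.4
position: [0.5304, -0.2256, 0.0511]
ee_rot: [0.001, 0.995, 0.096, 0.0]
contact_force: [0.9, -3.9, 5.6]
width: 0.0267
clock: 23.7
position: [0.5301, -0.2255, 0.0478]
ee_rot: [0.0, 0.995, 0.096, -0.0]
contact_force: [1.5, -3.3, 2.4]
width: 0.0264
```

```bash
python3 -m creep '{"slide":[[0.001,-0.004,-0.01],[0.001,-0.004,-0.025],[0.001,-0.004,-0.04],[0.001,-0.004,-0.05],[0.001,-0.004,-0.05]],"twist":[[0,0,0],[0,0,0],[0,0,0],[0,0,0],[0,0,0]],"fingers":[-0.6,-0.6,-0.6,-0.6,-0.6]}'
python3 -m creep '{"slide":[[0,0,-0.01],[0,0,-0.02],[0,0,-0.027],[0,0,-0.027]],"twist":[[0,0,0],[0,0,0],[0,0,0],[0,0,0]],"fingers":[-0.6,-0.6,-0.6,-0.6]}'
```

```text
clock: 24.2
position: [0.5291, -0.2258, 0.0389]
ee_rot: [-0.0, 0.995, 0.096, -0.002]
contact_force: [1.5, -3.2, -4.3]
width: 0.0267
clock: 24.6
position: [0.5295, -0.2261, 0.0359]
ee_rot: [0.0, 0.995, 0.096, -0.001]
contact_force: [-0.3, -2.8, -1.6]
width: 0.0263
```

```bash
python3 -m creep '{"slide":[[0,0,-0.007],[0,0,-0.007],[0,0,-0.007]],"twist":[[0,0,0],[0,0,0],[0,0,0]],"fingers":[-0.6,-0.6,-0.6]}'
python3 -m creep '{"slide":[[0,0,-0.007],[0,0,-0.007],[0,0,-0.007]],"twist":[[0,0,0],[0,0,0],[0,0,0]],"fingers":[-0.6,-0.6,-0.6]}'
python3 snap.py e14 335,90,415,160 385,175,475,250
```

```text
clock: 24.9
position: [0.5295, -0.2261, 0.0358]
ee_rot: [0.0, 0.995, 0.096, -0.001]
contact_force: [-2.3, -1.2, 5.0]
width: 0.0261
clock: 25.2
position: [0.5295, -0.2261, 0.0358]
ee_rot: [0.001, 0.995, 0.096, -0.001]
contact_force: [-4.3, -0.4, 11.5]
width: 0.0262
side k 6
top k 6
{'clock': np.float64(25.3), 'position': array([ 0.5294, -0.2261,  0.0358]), 'ee_rot': array([ 5.000e-04,  9.954e-01,  9.630e-02, -8.000e-04]), 'contact_force': array([-4.179 , -1.289 , 12.4346]), 'width': np.float64(0.0261), 'qpos': array([-0.5233,  0.4498,  1.7731, -0.0022,  0.9194,  0.856 ])}
```

View pics/e14_side.png

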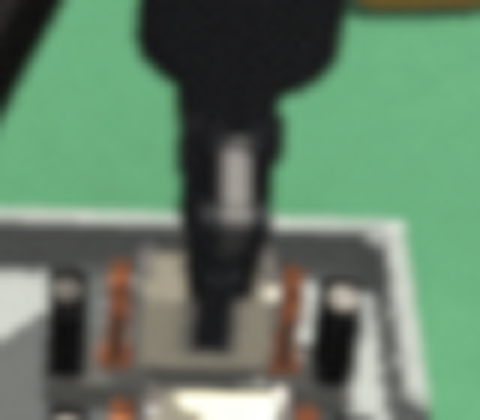

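```bash
python3 -m creep '{"slide":[[0,0,-0.007],[0,0,-0.014],[0,0,-0.014]],"twist":[[0,0,0],[0,0,0],[0,0,0]],"fingers":[-0.6,-0.6,-0.6]}'
python3 -m creep '{"slide":[[0,0,0.014],[0,0,0.028],[0,0,0.03],[0,0,0.03]],"twist":[[0,0,0],[0,0,0],[0,0,0],[0,0,0]],"fingers":[-0.6,-0.6,-0.6,-0.6]}'
python3 -c "
from rig import telemetry as t
s=t.get_state();print(s['position'],s['contact_force'])"
```

```text
clock: 25.6
position: [0.5295, -0.2261, 0.0358]
ee_rot: [0.001, 0.995, 0.096, -0.001]
contact_force: [-7.4, 0.8, 24.3]
width: 0.0263
clock: 26.0
position: [0.53, -0.2261, 0.0359]
ee_rot: [0.0, 0.995, 0.096, -0.001]
contact_force: [-0.3, -1.6, -2.6]
width: 0.0261
[ 0.52997677 -0.22609621  0.03592338] [-0.3217424  -1.60071891 -2.64949488]
```

```bash
python3 -m creep '{"slide":[[0,0,0],[0,0,0],[0,0,0],[0,0,0],[0,0,0],[0,0,0]],"twist":[[0,0,0],[0,0,0],[0,0,0],[0,0,0],[0,0,0],[0,0,0]],"fingers":[0.2,0.2,0.2,0.2,0.2,0.2]}' 60
python3 -m creep '{"slide":[[0,0,0.05],[0,0,0.15],[0,0,0.3],[0,0,0.5],[0,0,0.7],[0,0,0.9],[0,0,0.97],[0,0,0.97]],"twist":[[0,0,0],[0,0,0],[0,0,0],[0,0,0],[0,0,0],[0,0,0],[0,0,0],[0,0,0]],"fingers":[0.2,0.2,0.2,0.2,0.2,0.2,0.2,0.2]}'
python3 -m creep '{"slide":[[-0.1,0.1,0.1],[-0.3,0.25,0.2],[-0.5,0.5,0.3],[-0.7,0.8,0.3],[-0.8,1,0.3],[-0.8,1,0.3]],"twist":[[0,0,0],[0,0,0],[0,0,0],[0,0,0],[0,0,0],[0,0,0]],"fingers":[0.2,0.2,0.2,0.2,0.2,0.2]}'
python3 snap.py e15 310,115,420,210 330,165,480,290
```

```text
clock: 26.6
position: [0.53, -0.2262, 0.0365]
ee_rot: [0.0, 0.995, 0.096, -0.001]
contact_force: [-0.6, -0.2, -0.8]
width: 0.0514
clock: 27.4
position: [0.5309, -0.2268, 0.1838]
ee_rot: [0.002, 0.995, 0.096, 0.001]
contact_force: [0.1, -0.8, -0.2]
width: 0.0514
clock: 28.0
position: [0.4055, -0.0723, 0.2253]
ee_rot: [-0.002, 0.995, 0.098, -0.003]
contact_force: [0.1, 0.2, -0.3]
width: 0.0514
side k 6
top k 4
{'clock': np.float64(28.1), 'position': array([ 0.4091, -0.0757,  0.2259]), 'ee_rot': array([ 4.000e-04,  9.953e-01,  9.700e-02, -1.300e-03]), 'contact_force': array([-0.1398,  0.7333, -0.6573]), 'width': np.float64(0.0511), 'qpos': array([-0.3488,  0.0376,  1.8165, -0.0019,  1.2896,  1.0283])}
```

View pics/e15_side.png

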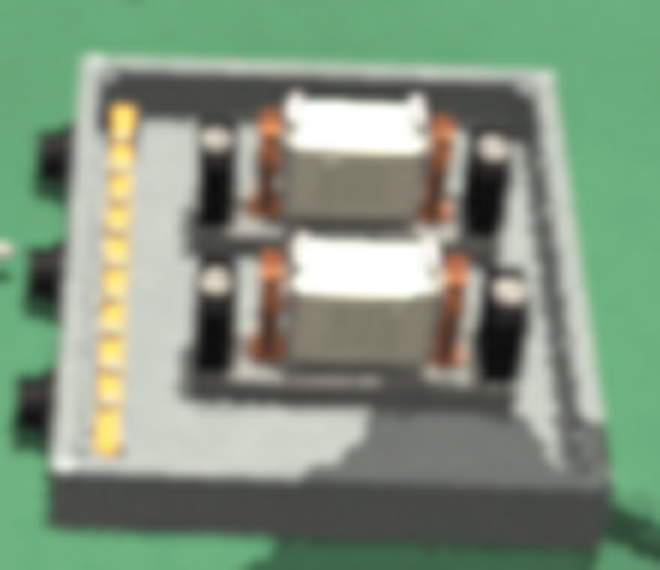

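View pics/e15_top.png

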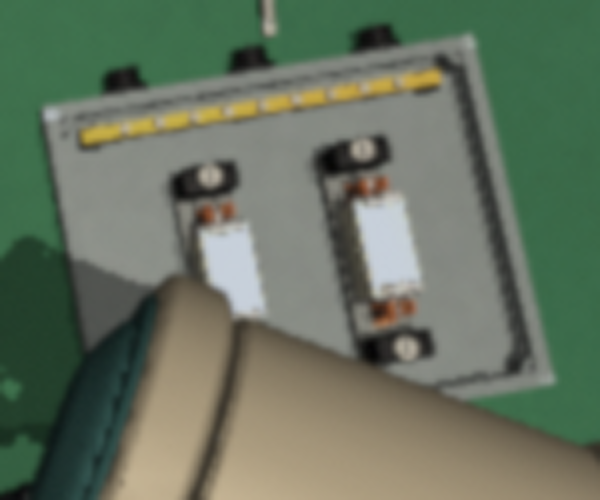

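```bash
python3 - <<'E'
from h import *
for n in("side","top"):
    c=load("e15_"+n); P=c.cloud()
    a=np.radians(11); ex=np.array([np.cos(a),np.sin(a)]); ey=np.array([-np.sin(a),np.cos(a)])
    cen=np.array([.530,-.2265])
    for nm,c0 in (("new",cen),("full",cen+.086*ey)):
        d=P[...,:2]-c0; u=d@ex; v=d@ey
        for lab,lo,hi in (("x-",-.019,-.008),("x+",.008,.019)):
            m=(u>lo)&(u<hi)&(abs(v)<.009)&(P[...,2]>.045)&(P[...,2]<.09); print(n,nm,lab,m.sum(),np.round(np.nanmedian(P[m][:,2])*1000,1) if m.any() else None)
b=load("side0").img; e=load("e15_side").img
d=cv2.absdiff(b,e).max(2)
for nm,(x0,y0,x1,y1) in dict(mug=(245,170,300,240),bowl=(180,255,255,325),driver=(225,140,312,165)).items(): print(nm,(d[y0:y1,x0:x1]>40).sum())
E
```

```text
side new x- 22 62.1
side new x+ 24 62.1
side full x- 29 62.3
side full x+ 25 62.5
top new x- 43 60.0
top new x+ 44 59.6
top full x- 36 59.9
top full x+ 45 60.2
mug 0
bowl 0
driver 0
```

The new fuse sits level with the neighbouring one (tops within 0.6 mm at both ends), and the mug, bowl and screwdriver have not moved. I'm handing in.

```bash
python3 -c "
from rig import order
print(order.sign_off())"
```

```text
the job is handed in; nothing more can be done
None
```

The spare fuse is in the empty base with both ends fully down, and I handed the job in at about 28 s.

**What I did:** I gripped the fuse in the carton and lifted it out. I leant it 55° over its underside with its lower end touching the clear bench, then let go. It lay flat, lugs up. I took it again from above, lined it up over the empty base using both cameras, and corrected sideways by force once the blades were in the clips. I pressed until it stopped hard on the saddle at about 25 N, then let go and backed away.

**Last checks:**
- **Seating:** both ends of the new fuse's top are within 0.6 mm of the height of the fuse in the other base, in both views. During pressing the force turned downward as the clips drew the blades in, before the hard stop. I did not tug the fuse to test that it holds.
- **Bystanders:** the mug, bowl and screwdriver show no change against the first side picture.

**What went wrong or disagreed:**
- **Joint limits:** my first attempt to tilt the fuse, with the tool pointing away from the robot, ran into the wrist limits. Joint 5 read 0.1076 against a limit of 0.11, and joint 6 read -2.703 against -2.70. The excess may be only reading noise, but I can't rule out that it counts as passing a joint's range. I backed out and tilted the other way.
- **Camera agreement:** the two cameras disagreed by about 3 mm on where the base was, so I used the fuse in the gripper as a reference and then the contact forces.

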